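# One soap puck for the bath tin

## Task

Stand the empty aluminium tin under the mouth of the soap dispenser and leave it there. Then swing the dispenser's sprung lever forward by its wooden post until you feel its stop, and let go so that it springs back home, dropping just one pink soap puck into the tin. The dispenser only stands on the slippery dresser, so press no harder than it takes to feel the stop and do not shove, turn or tip it; leave the other things where they are.

Things in the scene. Friction and masses are not known exactly. Their poses are not given: they have to be found in the camera images.
- dispenser: White and green soap-puck dispenser, loose, 3.4 kg, heavy foot 175 x 160 mm. Origin on the dresser under the clear tube's axis; +x runs from mouth to back. Channel deck 60 mm wide, z 50 to 56 mm, overhangs freely from the foot (x = 5 mm) to the mouth (x = -50): the tin fits under. Tube 60 mm wide, top z = 129; housing behind, top z = 82. A push over about 8 N at the post makes it creep or turn.
- mouth (a point): Middle of the front edge of the dispenser's channel floor, 56 mm above the dresser, at x = -50 mm in the dispenser's frame. A puck comes out towards the dispenser's -x and drops, coming to rest with its centre 30 to 60 mm ahead of this edge (either face up), so the tin should reach 85 to 110 mm ahead of it.
- pivot (a point): Point on the upright axis of the lever, at x = 95 mm, y = 0 in the dispenser's frame, at the same height (124 mm) as post.
- post (a point): Middle of the upright wooden post at the lever's free end: 20 mm thick, z = 94 to 154 mm, this point at 124, on a flat arm 26 mm wide (z = 84 to 94). It moves on a 120 mm circle about pivot, on the dispenser's +y side; at rest 58 mm behind (+x) and 105 mm beside (+y) the pivot. It can be pushed, or straddled by open fingers.
- lever (a joint): Lever angle in rad: 0 at rest, growing as the post swings forward (to the dispenser's -x, anticlockwise from above). The return spring takes about 2 N at the post at first, rising smoothly to 3 or 4 N. The hard stop must be felt: it lies somewhere between 0.9 and 1.4 rad. The puck drops near the end of the swing. Let go, the lever springs back to 0 in about a second.
- puck0: Lowest of three pale pink soap pucks in the clear tube, 48 mm in diameter, 18 mm thick, about 40 g; origin at the centre of its underside. This is the one to be dispensed.
- puck1: Second puck of the stack, same size; must stay in the dispenser (it sinks to the bottom of the tube when the lever is back).
- puck2: Top puck of the stack, same size; must stay in the dispenser.
- tin: Empty open aluminium tin, loose, 130 mm long (its x axis), 68 mm wide (y), 40 mm high, walls and floor 2 mm, about 90 g; origin at the centre of its underside. It can be gripped across its 68 mm width or slid.
- monitor: White baby-monitor parent unit, 115 x 45 x 75 mm with a short aerial; a bystander, to be left alone. Origin at the centre of its underside.
- lotion: Pale pink push-dispenser bottle, 72 mm in diameter, 170 mm tall; a bystander, to be left alone. Origin at the centre of its underside.
- elephant: White ceramic elephant with pink ears, about 150 mm long, 110 mm tall; a bystander, to be left alone. Origin at the centre of its underside.
- rattle: Wooden dumbbell rattle, 124 mm long, 48 mm in diameter, lying down; a bystander, to be left alone. Origin at the centre of its underside.
- cream_jar: Pale blue cream jar, 64 mm in diameter, 55 mm tall; a bystander, to be left alone. Origin at the centre of its underside.
Things that resemble listed ones, but are neither listed nor needed, are in the scene too. Leave any green or yellow look-alike of the puck2 alone.

How it is judged:
By the outcome, as a careful person would: the job done as asked, in the order asked, and still so for the second after the job is handed in, with the robot touching nothing.
It also fails if it takes over 72 s, if anything falls off the work surface, if the arm or the gripper's body presses on something with over 40 N, if the wrist force passes 120 N, or if a joint passes its speed limit or range.

## Robot

A 6-joint arm with a two-finger parallel gripper is mounted at the origin on the work surface. World frame = base frame: x ahead of the robot, y to its left, z up, the work surface at z = 0. Lengths are in mm, angles in rad, forces in N, time in s.
With the tool pointing down it reaches from about 350 to 875 mm from the base axis. Payload 4.2 kg.
Tool frame: the origin (TCP) lies at the very end of the fingers, on their centre line; the grasp point (between the pads) lies arm.grip_depth behind it (arm.grip_depth is the distance from the TCP to the grasp point, in mm); x points along the fingers, y is the direction in which the jaws open and shut, and the axes are right-handed (so a half turn about x gives the same grasp; the last joint's range is limited). The gripper opens to 85 mm and grips with 20 to 120 N. Pads are 22 mm wide; open, the fingers measure 114 mm over their backs; the gripper's body (76 mm by 85 mm) begins 54 mm behind the grasp point. The pads swing forward as they close: fully open they stand 13 mm farther back than shut.
Start: joints at [1.412, 0.385, 0.008, 0, -1.194, -0.259], TCP at [253.561, 571.232, 231.312] pointing down, gripper open.
Joint ranges: [-3.14, 3.14], [-1.21, 2.06], [-1.07, 1.41], [-3.16, 2.05], [-2.99, -0.16], [-3.1, 3.1]. Speed limits (rad/s): [2.79, 2.79, 3.14, 3.14, 3.14, 3.14].

## Interface

Orientations are given as a unit quaternion [x, y, z, w].
In Python, from bench import arm, get_image, models gives the robot as it stands.
- The arm moves only by the tool arm_command, never from a script. Its argument "rows" is a list of rows, each an object of numbers: "dx", "dy", "dz": the shift along the tool's x, y, z in m; "wx", "wy", "wz": the turn, a rotation vector about the tool's x, y, z in degrees; "gripper": the closure, from -1 (fully open) to 1 (shut). A call has exactly 8 rows; each row is the pose to reach, as a shift and turn from the pose measured when the call began, along the tool's axes at that moment; what a row does not reach only later rows make up. A row lasts 1/10 s, in which the tool goes at most 50 mm and 8.59 degrees, less where a joint would pass 70% of its speed; a pose out of reach is approached as far as the arm can. A call with a gripper value outside its range is refused whole. The fingers move at their own pace and stop on an object; the grip force is fixed at half the most. Time passes only in rows, so rows that repeat a pose let the fingers close, or fill a call up. It gives the time, the measured TCP pose, the force and the opening at its end, in the units of the state.
- arm.read_state(): the state, without advancing time (a new reading comes with each control period).
- get_image(name): name is "scene" or "side" or "wrist"; returns a dict with "img" (384x512x3 uint8, red, green, blue), "K" (3x3 intrinsics, pixels), "rvec" (rotation vector, rad) and "tvec" (3), from world to camera coordinates, as OpenCV has them; the wrist camera has in their place "T_tool_cam" (4x4, takes a point from camera to tool coordinates, whose origin is the TCP and whose axes are the tool frame's). Camera axes: x right, y down, z forward; pixel columns grow to the right and rows downward; lengths in mm; the calibration is good to about 2 mm. A picture is of the moment at which its call begins: read the wrist's pose just before it. There is no depth.
- arm.job_done(): hands the job in, once; it reports no verdict.
Trained networks look in the newest picture that a camera, given by its name, has taken for a name from the list of things; names that differ only in an ending like _2 or _b are one class to them, and where a whole thing is asked for, a point or a joint stands for the part that bears it (a point fixed in the world has none). Each returns a list of dicts, best first, with "conf" (0 to 1); they miss things now and then, are a little off and sometimes report something else, mostly with a low value. They report only what shows in the picture. A call takes as long as a camera call. They do not tell look-alikes from the thing itself.
- models.cut_out(camera, query): "mask" (384x512 bool, what is visible of it) and "extent" ([left, top, right, bottom] in pixels, round what is visible of it).
The state is a dict: "clock": time; "joints": joint angles; "joint_vel": joint speeds; "joint_efforts": joint torques, N m; "position": TCP position; "ee_rot": TCP orientation; "contact_force": force on the tool from outside, world axes, zero at the start; "wrist_torque": the same for the moment, N m; "gripper_width": finger opening in mm.
Only numpy, scipy, OpenCV 4.12 (cv2) and the standard library are available. Lean on these libraries where they do the work, as an engineer would, in place of code of your own. Each camera call takes 0.05 s, during which the arm holds its last target.

## Working session

There is one attempt and no reset: what is moved stays moved. The work goes in short steps, Python scripts to look and compute and a tool call to move; the robot and the scene stay as the last step left them, time stands still between calls to the robot, and variables do not carry over. Pictures are saved under pics/ and viewed, and the job is handed in when it is done.

Besides the shell and the picture viewer there is one more tool, called after ">>>" as name(argument=value, ...), one argument or row to a line, values as JSON. arm_command: Moves the arm, as the interface text tells. Its arguments: {"type":"object","properties":{"rows":{"type":"array"}},"required":["rows"]}

```bash
ls; mkdir -p pics
python3 - <<'E'
from bench import arm,get_image,models
import cv2
s=arm.read_state(); print(s)
for n in ["scene","side","wrist"]:
    d=get_image(n); cv2.imwrite(f"pics/{n}0.png",cv2.cvtColor(d["img"],cv2.COLOR_RGB2BGR))
    print(n,{k:v for k,v in d.items() if k!="img"})
    for q in ["dispenser","post","tin","puck0","lever","monitor","lotion","elephant","rattle","cream_jar"]:
        try: r=models.cut_out(n,q)
        except Exception as e: print(q,e); continue
        print(q,[(round(x["conf"],2),[int(v) for v in x["extent"]]) for x in r])
E
```

```text
pics
{'clock': 0.0, 'joints': array([ 1.41158535e+00,  3.85599658e-01,  6.59909577e-03, -5.31969065e-04,
       -1.19399040e+00, -2.58594524e-01]), 'joint_vel': array([ 0.000123  ,  0.00072834,  0.00146562,  0.0010336 ,  0.00091234,
       -0.00021751]), 'joint_efforts': array([-7.31522550e-05, -3.92285693e+01,  1.88402510e+01,  4.18643385e+00,
       -4.62288590e-03,  5.79583443e-06]), 'position': array([253.33564006, 570.70363908, 230.18021297]), 'ee_rot': array([-0.69158273,  0.14749593,  0.69185483,  0.14592864]), 'contact_force': array([-0.16687922,  0.38778348,  0.33419526]), 'wrist_torque': array([0.00678948, 0.04426273, 0.00677635]), 'gripper_width': 85.5828454698837}
scene {'K': array([[372.64825272,   0.        , 254.73957835],
       [  0.        , 372.64825272, 191.41914493],
       [  0.        ,   0.        ,   1.        ]]), 'rvec': array([ 2.25530575,  0.7026035 , -0.28774774]), 'tvec': array([-458.82299573,  -99.49688811, 1273.19212674])}
dispenser [(0.98, [203, 187, 302, 251]), (0.73, [288, 112, 330, 144])]
post [(0.69, [207, 190, 252, 220])]
tin [(0.68, [164, 273, 
[... 1077 characters left out ...]
rattle []
cream_jar [(0.74, [183, 172, 199, 195])]
wrist {'K': array([[296.9398144 ,   0.        , 253.71028554],
       [  0.        , 296.9398144 , 190.68313436],
       [  0.        ,   0.        ,   1.        ]]), 'T_tool_cam': array([[-9.50454346e-04, -2.89355424e-01,  9.57221257e-01,
        -1.42214908e+02],
       [ 9.99999525e-01, -4.83779640e-04,  8.46689964e-04,
         1.56909680e+00],
       [ 2.18089822e-04,  9.57221607e-01,  2.89355746e-01,
        -7.36771927e+01],
       [ 0.00000000e+00,  0.00000000e+00,  0.00000000e+00,
         1.00000000e+00]])}
dispenser []
post []
tin []
puck0 []
lever []
monitor []
lotion []
elephant []
rattle []
cream_jar [(0.73, [386, 0, 472, 60])]
```

Run:
```python
import cv2
for n in ["scene","side"]:
    im=cv2.imread(f"pics/{n}0.png")
    cv2.imwrite(f"pics/{n}0b.png",cv2.resize(im[90:390,80:400] if n=="scene" else im[110:350,150:420],None,fx=2.4 if n=="scene" else 2.4,fy=2.4 if n=="scene" else 2.4,interpolation=cv2.INTER_CUBIC)[:600])
```

```text
(no output)
```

View pics/scene0.png

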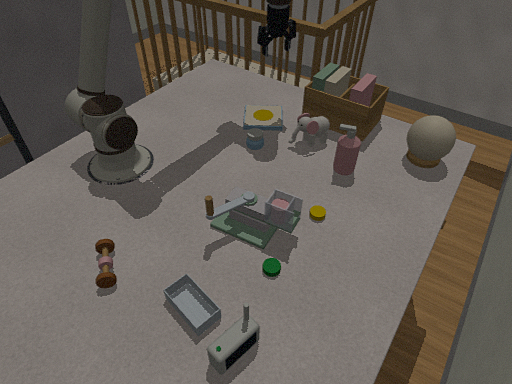

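View pics/side0.png

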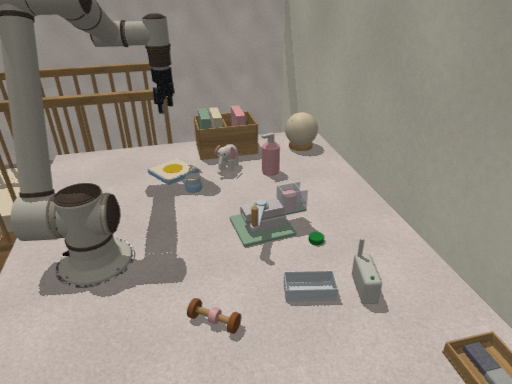

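View pics/wrist0.png

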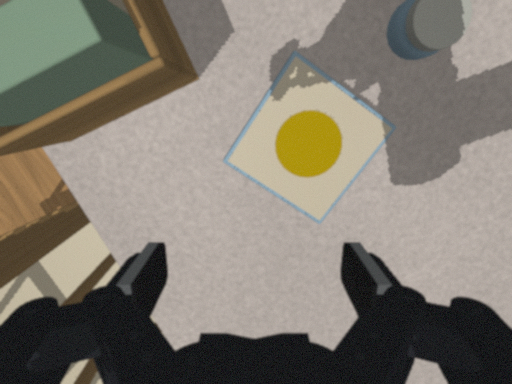

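The scene view shows the dispenser at about (255,218) with its post at (209,205), and the open tin at (192,305). The monitor is at (233,345), and the green and yellow look-alikes are at (271,267) and (317,212). I'll enlarge it.

Run:
```python
import cv2,numpy as np
a=cv2.imread("pics/scene0.png")[170:345,155:335]
b=cv2.imread("pics/side0.png")[170:320,220:390]
cv2.imwrite("pics/crop_a.png",cv2.resize(a,None,fx=3.4,fy=3.4,interpolation=cv2.INTER_CUBIC))
cv2.imwrite("pics/crop_b.png",cv2.resize(b,None,fx=4,fy=4,interpolation=cv2.INTER_CUBIC))
```

```text
(no output)
```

View pics/crop_a.png

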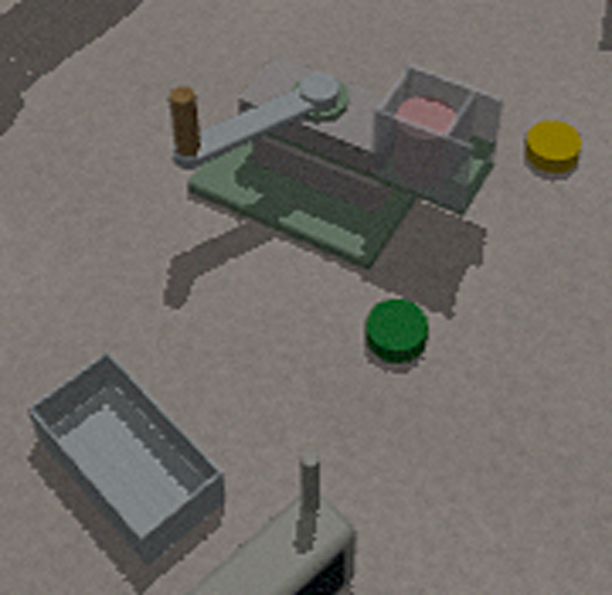

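View pics/crop_b.png

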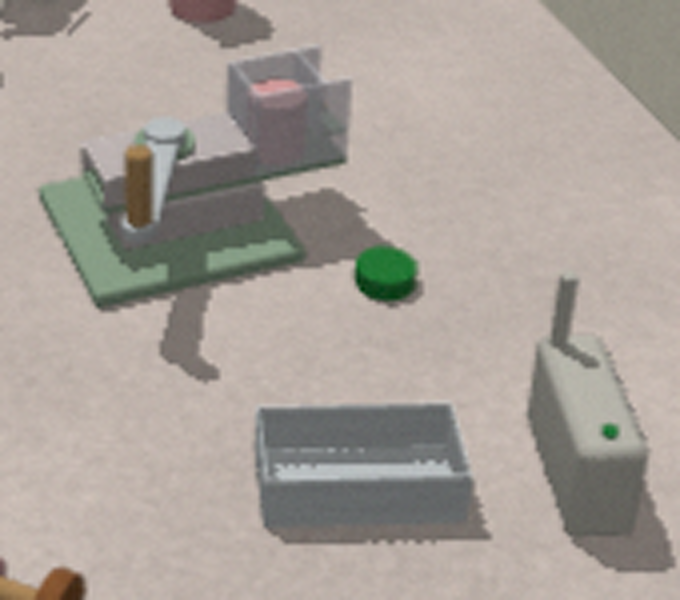

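```bash
cat > h.py <<'E'
import numpy as np,cv2
from scipy.spatial.transform import Rotation as R
C={}
C["scene"]=(np.array([[372.64825272,0,254.73957835],[0,372.64825272,191.41914493],[0,0,1]]),np.array([2.25530575,0.7026035,-0.28774774]),np.array([-458.82299573,-99.49688811,1273.19212674]))
C["side"]=(np.array([[390.90643538,0,255.23970366],[0,390.90643538,190.65545602],[0,0,1]]),np.array([2.0919578,-0.2513487,0.12915828]),np.array([-466.04240035,203.55004856,1139.32367184]))
def ray(c,p):
    K,r,t=C[c];Rm=cv2.Rodrigues(r)[0]
    return -Rm.T@t, Rm.T@np.linalg.inv(K)@np.array([p[0],p[1],1.])
def onz(c,p,z):
    o,d=ray(c,p); return (o+d*(z-o[2])/d[2])
def tri(ps,pd):
    o1,d1=ray("scene",ps);o2,d2=ray("side",pd)
    A=np.c_[d1,-d2];s=np.linalg.lstsq(A,o2-o1,rcond=None)[0]
    return (o1+d1*s[0]+o2+d2*s[1])/2,np.linalg.norm(o1+d1*s[0]-o2-d2*s[1])
def proj(c,X):
    K,r,t=C[c]; return cv2.projectPoints(np.asarray(X,float).reshape(-1,3),r,t,K,None)[0][:,0]
A=lambda x,y:(x/3.4+155,y/3.4+170)
B=lambda x,y:(x/4+220,y/4+170)
def disp(x,y,yaw,P):
    P=np.asarray(P,float).reshape(-1,3);c,s=np.cos(yaw),np.sin(yaw)
    return np.c_[x+c*P[:,0]-s*P[:,1],y+s*P[:,0]+c*P[:,1],P[:,2]]
E
python3 - <<'E'
from h import *
np.set_printoptions(precision=1,suppress=True)
print("post",tri(A(183,93),B(139,150)))
print("mouth+y",tri(A(463,210),B(345,158)))
print("foot back+y",tri(A(190,188),B(100,300)))
print("foot front+y",tri(A(372,265),B(303,254)))
print("pivot cap",tri(A(319,85),B(165,128)))
print("puck2 top",tri(A(426,113),B(278,93)))
print("green",tri(A(397,325),B(387,265)))
print("yellow",onz("scene",A(553,140),18))
for n,a,b in [("tin a",(30,410),(268,410)),("tin b",(108,357),(259,410)),("far",(222,478),(470,480))]:
  print(n,onz("scene",A(*a),40))
for b in [(258,408),(452,405),(472,482),(262,482)]: print("tin side",onz("side",B(*b),40))
for a in [(30,410),(108,357),(222,476),(147,543)]: print("tin scene",onz("scene",A(*a),40))
# fit dispenser
from scipy.optimize import least_squares
P=[[153,105,154],[-50,30,50]]
obs=[("scene",A(183,93),P[0]),("side",B(139,150),P[0]),("scene",A(463,210),P[1]),("side",B(345,158),P[1]),
("scene",A(319,85),[95,0,None]),("side",B(165,128),[95,0,None]),
("scene",A(426,113),[0,0,111]),("side",B(278,93),[0,0,111]),
("scene",A(190,188),[180,80,5]),("side",B(100,300),[180,80,5]),("scene",A(372,265),[5,80,5]),("side",B(303,254),[5,80,5])]
def f(v):
    r=[]
    for c,p,X in obs:
        X=list(X)
        if X[2] is None:X[2]=v[3]
        r+=list(proj(c,disp(v[0],v[1],v[2],X))[0]-p)
    return r
best=min((least_squares(f,[500,100,y,95],loss="soft_l1") for y in np.arange(-3,3,1)),key=lambda s:s.cost)
print(best.x,best.cost);print(np.array(f(best.x)).reshape(-1,2))
v=best.x
for n,X in [("mouth",[-50,0,56]),("pivot",[95,0,124]),("post",[153,105,124])]: print(n,disp(*v[:3],X))
E
```

```text
post (array([462.7, -69.6, 153.7]), np.float64(0.06364762129714294))
mouth+y (array([654.9,  26.6,  54.8]), np.float64(0.47501557071522293))
foot back+y (array([436.7, -47. ,   7.9]), np.float64(1.6601048748978797))
foot front+y (array([605.1, -24.5,   4.1]), np.float64(1.3005133238107682))
pivot cap (array([508.7,  39.8,  98.2]), np.float64(0.7199257485707907))
puck2 top (array([603.1,  50. , 111.3]), np.float64(3.0367272915194015))
green (array([657. , -69.4,  17.1]), np.float64(0.5451732896997569))
yellow [665.8 166.2  18. ]
tin a [ 493.7 -287.1   40. ]
tin b [ 509.3 -224.4   40. ]
far [ 634.4 -251.6   40. ]
tin side [ 506.1 -221.8   40. ]
tin side [ 631. -250.   40.]
tin side [ 615.3 -318.    40. ]
tin side [ 488.8 -286.5   40. ]
tin scene [ 493.7 -287.1   40. ]
tin scene [ 509.3 -224.4   40. ]
tin scene [ 633.5 -250.5   40. ]
tin scene [ 622.8 -314.    40. ]
[602.4  53.4  -9.3  96.6] 3.3018589279566988
[[ 0.2 -0.2]
 [ 0.  -0.2]
 [ 0.7  0.7]
 [-0.2  0.7]
 [ 0.3 -0. ]
 [-0.4  0. ]
 [ 0.5 -0.2]
 [-0.8 -0.8]
 [-1.  -0.1]
 [-0.9  1.2]
 [ 0.2  0.4]
 [ 0.9  0.2]]
mouth [[652.1  59.4  56. ]]
pivot [[508.1  42.1 124. ]]
post [[463. -69. 124.]]
```

```bash
cat >> h.py <<'E'
DX,DY,DYAW=602.4,53.4,None
def pose():
    from bench import arm
    s=arm.read_state(); return s,s["position"],R.from_quat(s["ee_rot"])
def down(zh):
    "tool down, tool z heading zh deg (world)"
    a=np.radians(zh);z=np.array([np.cos(a),np.sin(a),0]);x=np.array([0,0,-1.]);y=np.cross(z,x)
    return R.from_matrix(np.c_[x,y,z])
def rel(tgt,zh,p,r):
    d=r.inv().apply(np.array(tgt)-p)/1000; w=(r.inv()*down(zh)).as_rotvec(degrees=True)
    return d.round(4),w.round(2)
E
python3 - <<'E'
from h import *
from bench import arm
np.set_printoptions(precision=2,suppress=True)
s,p,r=pose(); print(r.as_matrix(), arm.grip_depth, [a for a in dir(arm) if a[0]!="_"])
zz=r.as_matrix()[:,2];print("z head",np.degrees(np.arctan2(zz[1],zz[0])))
# tin fit
from scipy.optimize import least_squares
c=[[-65,34,40],[65,34,40],[65,-34,40],[-65,-34,40]]
ob=[("scene",A(*a)) for a in [(108,357),(222,476),(147,543),(30,410)]]+[("side",B(*b)) for b in [(258,408),(452,405),(472,482),(262,482)]]
f=lambda v:np.concatenate([proj(o[0],disp(v[0],v[1],v[2],c[i%4]))[0]-o[1] for i,o in enumerate(ob)])
q=least_squares(f,[562,-269,-.2]);print(q.x,np.degrees(q.x[2]),q.cost,f(q.x))
from math import degrees
P=[[153,105,154],[-50,30,50]]
E
```

```text
[[ 0.   -0.41 -0.91]
 [ 0.   -0.91  0.41]
 [-1.   -0.   -0.  ]] 18.700000000000003 ['IKError', 'grip_depth', 'job_done', 'read_state']
z head 156.06474754606455
[ 562.74 -268.47   -0.21] -12.310539662747404 5.396816146234347 [-0.03 -1.43  0.35 -0.46 -1.8  -0.41 -0.73 -0.15  0.09 -0.13  0.75 -0.39
  0.96 -0.95  1.36  0.14]
```

Run:
```python
from h import *
np.set_printoptions(precision=2,suppress=True)
for n,p,z in [("mon side bottom-left",B(572,530),0),("mon side br",B(635,530),0),("mon side topfront",B(530,410),50),("top",B(540,340),75),("top2",B(600,345),75),("top3",B(645,450),75),("top4",B(590,465),75),("aerial base",B(565,345),75),("aerial tip",B(570,278),110)]:
    print(n,onz("side",p,z))
s,p,r=pose()
print(rel([592,-275,120],167.7,p,r))
```

```text
mon side bottom-left [ 679.72 -335.59    0.  ]
mon side br [ 718.26 -345.15   -0.  ]
mon side topfront [ 672.72 -276.66   50.  ]
top [ 693.74 -240.9    75.  ]
top2 [ 729.64 -255.11   75.  ]
top3 [ 709.73 -350.27   75.  ]
top4 [ 671.67 -353.8    75.  ]
aerial base [ 707.4  -249.53   75.  ]
aerial tip [ 718.27 -225.19  110.  ]
(array([ 0.11,  0.64, -0.65]), array([-11.64,  -0.  ,   0.  ]))
```

>>> arm_command(
  rows=[
    {"dx":0.01,"dy":0.64,"dz":-0.65,"wx":-11.6,"wy":0,"wz":0,"gripper":-1},
    {"dx":0.01,"dy":0.64,"dz":-0.65,"wx":-11.6,"wy":0,"wz":0,"gripper":-1},
    {"dx":0.01,"dy":0.64,"dz":-0.65,"wx":-11.6,"wy":0,"wz":0,"gripper":-1},
    {"dx":0.01,"dy":0.64,"dz":-0.65,"wx":-11.6,"wy":0,"wz":0,"gripper":-1},
    {"dx":0.01,"dy":0.64,"dz":-0.65,"wx":-11.6,"wy":0,"wz":0,"gripper":-1},
    {"dx":0.01,"dy":0.64,"dz":-0.65,"wx":-11.6,"wy":0,"wz":0,"gripper":-1},
    {"dx":0.01,"dy":0.64,"dz":-0.65,"wx":-11.6,"wy":0,"wz":0,"gripper":-1},
    {"dx":0.01,"dy":0.64,"dz":-0.65,"wx":-11.6,"wy":0,"wz":0,"gripper":-1},
  ],
)

```text
clock: 2.45
position: [400.5, 197.3, 227.4]
ee_rot: [0.703, -0.075, -0.703, -0.076]
contact_force: [0.9, -0.4, -0.8]
gripper_width: 85.5
```

Run:
```python
from h import *
s,p,r=pose()
print(s["joints"],p,rel([592,-275,220],167.7,p,r))
```

```text
[ 8.23791248e-01  7.86657580e-02 -4.11788391e-01  2.15317074e-04
 -1.07906637e+00  5.32330257e-01] [400.52848684 197.25247278 227.40461581] (array([ 0.0072,  0.4207, -0.2876]), array([ 0.01, -0.05,  0.06]))
```

>>> arm_command(
  rows=[
    {"dx":0.007,"dy":0.421,"dz":-0.288,"wx":0,"wy":0,"wz":0,"gripper":-1},
    {"dx":0.007,"dy":0.421,"dz":-0.288,"wx":0,"wy":0,"wz":0,"gripper":-1},
    {"dx":0.007,"dy":0.421,"dz":-0.288,"wx":0,"wy":0,"wz":0,"gripper":-1},
    {"dx":0.007,"dy":0.421,"dz":-0.288,"wx":0,"wy":0,"wz":0,"gripper":-1},
    {"dx":0.007,"dy":0.421,"dz":-0.288,"wx":0,"wy":0,"wz":0,"gripper":-1},
    {"dx":0.007,"dy":0.421,"dz":-0.288,"wx":0,"wy":0,"wz":0,"gripper":-1},
    {"dx":0.007,"dy":0.421,"dz":-0.288,"wx":0,"wy":0,"wz":0,"gripper":-1},
    {"dx":0.007,"dy":0.421,"dz":-0.288,"wx":0,"wy":0,"wz":0,"gripper":-1},
  ],
)

```text
clock: 3.25
position: [550.8, -173.8, 221.9]
ee_rot: [0.704, -0.075, -0.702, -0.076]
contact_force: [1.7, 1.3, -0.1]
gripper_width: 85.3
```

Run:
```python
from h import *
s,p,r=pose()
print(s["joints"],p,rel([592,-275,160],167.7,p,r))
```

```text
[-2.57158716e-02  3.10599739e-01 -1.27041305e-01 -8.63758435e-04
 -1.13154287e+00  1.38223864e+00] [ 550.83230059 -173.78824205  221.88471074] (array([ 0.0619,  0.0902, -0.0617]), array([ 0.  , -0.08,  0.06]))
```

>>> arm_command(
  rows=[
    {"dx":0.06,"dy":0.09,"dz":-0.062,"gripper":-1,"wx":0,"wy":0,"wz":0},
    {"dx":0.06,"dy":0.09,"dz":-0.062,"gripper":-1,"wx":0,"wy":0,"wz":0},
    {"dx":0.06,"dy":0.09,"dz":-0.062,"gripper":-1,"wx":0,"wy":0,"wz":0},
    {"dx":0.12,"dy":0.09,"dz":-0.062,"gripper":-1,"wx":0,"wy":0,"wz":0},
    {"dx":0.12,"dy":0.09,"dz":-0.062,"gripper":-1,"wx":0,"wy":0,"wz":0},
    {"dx":0.12,"dy":0.09,"dz":-0.062,"gripper":-1,"wx":0,"wy":0,"wz":0},
    {"dx":0.12,"dy":0.09,"dz":-0.062,"gripper":-1,"wx":0,"wy":0,"wz":0},
    {"dx":0.12,"dy":0.09,"dz":-0.062,"gripper":-1,"wx":0,"wy":0,"wz":0},
  ],
)

```text
clock: 4.05
position: [594.1, -274.7, 104.9]
ee_rot: [0.705, -0.075, -0.701, -0.075]
contact_force: [-0.5, -0.5, 0.2]
gripper_width: 85.8
```

Run:
```python
from h import *
from bench import get_image
s,p,r=pose()
d=get_image("wrist")
im=cv2.cvtColor(d["img"],cv2.COLOR_RGB2BGR)
T=d["T_tool_cam"];K=d["K"]
def wp(X):
    X=np.asarray(X,float).reshape(-1,3); t=r.inv().apply(X-p); c=(t-T[:3,3])@T[:3,:3]; u=c@K.T; return u[:,:2]/u[:,2:]
c=disp(562.74,-268.47,np.radians(-12.31),[[-65,34,40],[65,34,40],[65,-34,40],[-65,-34,40]])
cv2.polylines(im,[wp(c).round().astype(int).reshape(-1,1,2)],True,(0,0,255),1)
cv2.imwrite("pics/w1.png",im)
print(p,rel([592,-275,4],167.7,p,r))
```

```text
[ 594.06463992 -274.72894818  104.85030159] (array([0.1008, 0.0008, 0.0026]), array([ 0.08, -0.37,  0.03]))
```

View pics/w1.png

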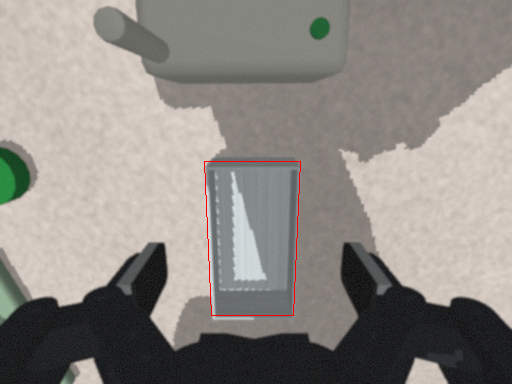

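The projected tin outline at (205-300,162-315) matches the tin, so I'll go down to grasp it.

>>> arm_command(
  rows=[
    {"dx":0.04,"dy":0.001,"dz":0.003,"wx":0,"wy":-0.4,"wz":0,"gripper":-1},
    {"dx":0.08,"dy":0.001,"dz":0.003,"wx":0,"wy":-0.4,"wz":0,"gripper":-1},
    {"dx":0.1,"dy":0.001,"dz":0.003,"wx":0,"wy":-0.4,"wz":0,"gripper":-1},
    {"dx":0.1,"dy":0.001,"dz":0.003,"wx":0,"wy":-0.4,"wz":0,"gripper":-1},
    {"dx":0.1,"dy":0.001,"dz":0.003,"wx":0,"wy":-0.4,"wz":0,"gripper":0.1},
    {"dx":0.1,"dy":0.001,"dz":0.003,"wx":0,"wy":-0.4,"wz":0,"gripper":0.1},
    {"dx":0.1,"dy":0.001,"dz":0.003,"wx":0,"wy":-0.4,"wz":0,"gripper":0.1},
    {"dx":0.1,"dy":0.001,"dz":0.003,"wx":0,"wy":-0.4,"wz":0,"gripper":0.1},
  ],
)

```text
clock: 4.9
position: [593.2, -275.3, 7.5]
ee_rot: [0.705, -0.075, -0.702, -0.075]
contact_force: [-0.4, 1.5, 7.1]
gripper_width: 66.9
```

Run:
```python
from h import *
s,p,r=pose()
print(s["gripper_width"],p,s["contact_force"],rel([592,-275,60],167.7,p,r))
```

```text
66.91089349128943 [ 593.23077857 -275.34387482    7.45319863] [-0.36974087  1.52433341  7.0756099 ] (array([-0.0526, -0.0001,  0.0011]), array([ 0.11, -0.24,  0.03]))
```

>>> arm_command(
  rows=[
    {"dx":-0.02,"dy":0,"dz":0,"wx":0,"wy":0,"wz":0,"gripper":0.1},
    {"dx":-0.05,"dy":0,"dz":0,"wx":0,"wy":0,"wz":0,"gripper":0.1},
    {"dx":-0.08,"dy":0,"dz":0,"wx":0,"wy":0,"wz":0,"gripper":0.1},
    {"dx":-0.1,"dy":0,"dz":0,"wx":0,"wy":0,"wz":0,"gripper":0.1},
    {"dx":-0.1,"dy":-0.03,"dz":0,"wx":0,"wy":0,"wz":0,"gripper":0.1},
    {"dx":-0.1,"dy":-0.07,"dz":0,"wx":0,"wy":0,"wz":0,"gripper":0.1},
    {"dx":-0.1,"dy":-0.12,"dz":0,"wx":0,"wy":0,"wz":0,"gripper":0.1},
    {"dx":-0.1,"dy":-0.16,"dz":0,"wx":0,"wy":0,"wz":0,"gripper":0.1},
  ],
)

```text
clock: 5.7
position: [626.7, -117.0, 108.1]
ee_rot: [0.705, -0.075, -0.701, -0.075]
contact_force: [0.6, -0.6, -1.2]
gripper_width: 66.9
```

Run:
```python
from h import *
s,p,r=pose()
print(s["gripper_width"],p,s["contact_force"],rel([770,73.7,108],186.9,p,r))
from scipy.optimize import least_squares
```

```text
66.90290663552175 [ 626.6975567  -116.99603236  108.10835419] [ 0.60519853 -0.60543156 -1.20026438] (array([ 0.0008, -0.2167, -0.0998]), array([-1.91e+01, -2.90e-01,  1.00e-02]))
```

Run:
```python
from h import *
s,p,r=pose()
print(rel([775,-100,108],186.9,p,r))
```

```text
(array([ 0.0008, -0.0479, -0.1414]), array([-1.91e+01, -2.90e-01,  1.00e-02]))
```

>>> arm_command(
  rows=[
    {"dx":0,"dy":-0.012,"dz":-0.035,"wx":-5,"wy":0,"wz":0,"gripper":0.1},
    {"dx":0,"dy":-0.03,"dz":-0.08,"wx":-10,"wy":0,"wz":0,"gripper":0.1},
    {"dx":0,"dy":-0.048,"dz":-0.12,"wx":-15,"wy":0,"wz":0,"gripper":0.1},
    {"dx":0,"dy":-0.06,"dz":-0.141,"wx":-19.1,"wy":0,"wz":0,"gripper":0.1},
    {"dx":0,"dy":-0.1,"dz":-0.132,"wx":-19.1,"wy":-0.3,"wz":0,"gripper":0.1},
    {"dx":0,"dy":-0.14,"dz":-0.12,"wx":-19.1,"wy":-0.3,"wz":0,"gripper":0.1},
    {"dx":0,"dy":-0.18,"dz":-0.11,"wx":-19.1,"wy":-0.3,"wz":0,"gripper":0.1},
    {"dx":0,"dy":-0.217,"dz":-0.1,"wx":-19.1,"wy":-0.3,"wz":0,"gripper":0.1},
  ],
)

```text
clock: 6.5
position: [769.9, 75.7, 108.9]
ee_rot: [-0.706, -0.043, 0.706, -0.042]
contact_force: [0.8, 0.5, -1.8]
gripper_width: 67.2
```

Run:
```python
from h import *
s,p,r=pose()
print(s["gripper_width"],p,s["contact_force"],rel([770,73.7,15],186.9,p,r))
```

```text
67.18162250642794 [769.91662968  75.67354795 108.85229159] [ 0.79742329  0.4794543  -1.80472069] (array([0.0939, 0.002 , 0.0001]), array([-0.  ,  0.02,  0.03]))
```

>>> arm_command(
  rows=[
    {"dx":0.04,"dy":0.002,"dz":0,"wx":0,"wy":0,"wz":0,"gripper":0.1},
    {"dx":0.07,"dy":0.002,"dz":0,"wx":0,"wy":0,"wz":0,"gripper":0.1},
    {"dx":0.09,"dy":0.002,"dz":0,"wx":0,"wy":0,"wz":0,"gripper":0.1},
    {"dx":0.098,"dy":0.002,"dz":0,"wx":0,"wy":0,"wz":0,"gripper":0.1},
    {"dx":0.098,"dy":0.002,"dz":0,"wx":0,"wy":0,"wz":0,"gripper":0.1},
    {"dx":0.098,"dy":0.002,"dz":0,"wx":0,"wy":0,"wz":0,"gripper":0.1},
    {"dx":0.098,"dy":0.002,"dz":0,"wx":0,"wy":0,"wz":0,"gripper":0.1},
    {"dx":0.098,"dy":0.002,"dz":0,"wx":0,"wy":0,"wz":0,"gripper":0.1},
  ],
)

```text
clock: 7.3
position: [770.8, 73.7, 12.2]
ee_rot: [0.706, 0.043, -0.705, 0.042]
contact_force: [0.7, -0.6, -2.3]
gripper_width: 67.0
```

Run:
```python
from h import *
from bench import get_image
s,p,r=pose()
print(s["gripper_width"],p,s["contact_force"],rel([715.6,67.1,9.5],186.9,p,r))
outs=[]
for n,(x,y) in [("scene",(200,160)),("side",(225,150))]:
    im=cv2.cvtColor(get_image(n)["img"],cv2.COLOR_RGB2BGR)
    tin=disp(p[0]-31*np.cos(.1204),p[1]-31*np.sin(.1204),.1204,[[a,b,c+2] for c in (0,40) for a,b in ((-65,-34),(65,-34),(65,34),(-65,34))])
    q=proj(n,tin)
    big=cv2.resize(im[y:y+110,x:x+150],None,fx=5,fy=5,interpolation=cv2.INTER_CUBIC)
    for i in (0,4): cv2.polylines(big,[((q[i:i+4]-[x,y])*5).round().astype(int).reshape(-1,1,2)],True,(0,0,255),1)
    cv2.imwrite(f"pics/{n}2.png",big)
```

```text
67.00788799086436 [770.75641054  73.70101808  12.1701788 ] [ 0.65989891 -0.59415892 -2.34225243] (array([ 0.0026, -0.0001,  0.0556]), array([-0.01, -0.1 ,  0.05]))
```

View pics/scene2.png

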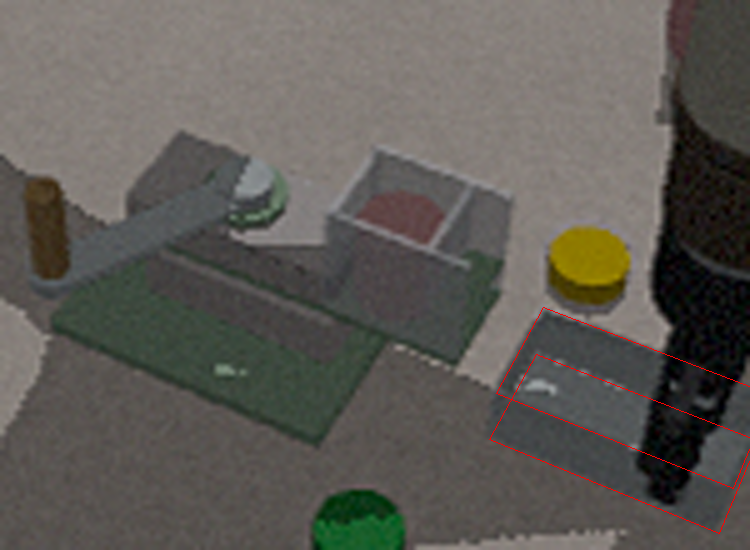

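View pics/side2.png

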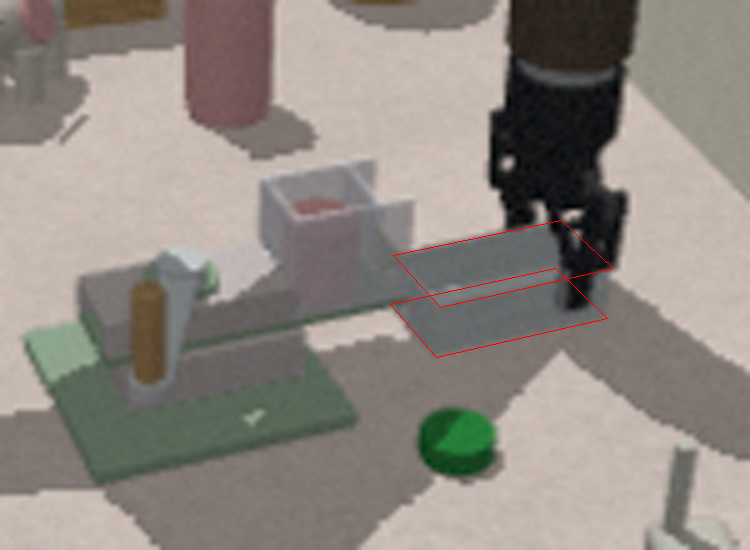

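The drawn outline sits on the tin in both views, and the tin is lined up with the mouth at about (480,325) in the scene crop. Next I'll slide it under.

>>> arm_command(
  rows=[
    {"dx":0.003,"dy":0,"dz":0,"wx":0,"wy":0,"wz":0,"gripper":0.1},
    {"dx":0.003,"dy":0,"dz":0.01,"wx":0,"wy":0,"wz":0,"gripper":0.1},
    {"dx":0.003,"dy":0,"dz":0.02,"wx":0,"wy":0,"wz":0,"gripper":0.1},
    {"dx":0.003,"dy":0,"dz":0.03,"wx":0,"wy":0,"wz":0,"gripper":0.1},
    {"dx":0.003,"dy":0,"dz":0.04,"wx":0,"wy":0,"wz":0,"gripper":0.1},
    {"dx":0.003,"dy":0,"dz":0.05,"wx":0,"wy":0,"wz":0,"gripper":0.1},
    {"dx":0.003,"dy":0,"dz":0.055,"wx":0,"wy":0,"wz":0,"gripper":0.1},
    {"dx":0.003,"dy":0,"dz":0.055,"wx":0,"wy":0,"wz":0,"gripper":0.1},
  ],
)

```text
clock: 8.2
position: [715.5, 67.0, 8.7]
ee_rot: [0.706, 0.043, -0.706, 0.042]
contact_force: [0.1, -0.6, -0.2]
gripper_width: 66.7
```

Run:
```python
from h import *
from bench import get_image
s,p,r=pose()
print(s["gripper_width"],p,s["contact_force"],rel([715.6,67.1,7.5],186.9,p,r))
outs=[]
for n,(x,y) in [("scene",(200,160)),("side",(225,150))]:
    im=cv2.cvtColor(get_image(n)["img"],cv2.COLOR_RGB2BGR)
    tin=disp(p[0]-31*np.cos(.1204),p[1]-31*np.sin(.1204),.1204,[[a,b,c+1] for c in (0,40) for a,b in ((-65,-34),(65,-34),(65,34),(-65,34))])
    q=proj(n,tin)
    big=cv2.resize(im[y:y+110,x:x+150],None,fx=3.5,fy=3.5,interpolation=cv2.INTER_CUBIC)
    for i in (0,4): cv2.polylines(big,[((q[i:i+4]-[x,y])*3.5).round().astype(int).reshape(-1,1,2)],True,(0,0,255),1)
    outs.append(big[:,:525])
cv2.imwrite("pics/both3.png",cv2.resize(np.vstack(outs),None,fx=.77,fy=.77))
```

```text
66.73421539771229 [715.46120325  67.04504925   8.73014233] [ 0.14447846 -0.56398493 -0.19606294] (array([ 0.0012, -0.    , -0.0001]), array([-0.01, -0.04,  0.04]))
```

View pics/both3.png

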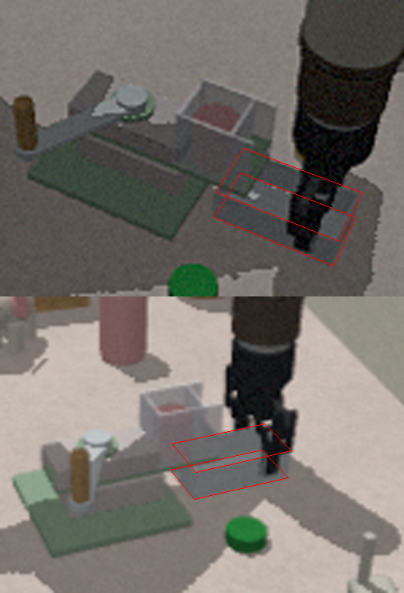

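>>> arm_command(
  rows=[
    {"dx":0.002,"dy":0,"dz":0,"wx":0,"wy":0,"wz":0,"gripper":0.1},
    {"dx":0.002,"dy":0,"dz":0,"wx":0,"wy":0,"wz":0,"gripper":0.1},
    {"dx":0.001,"dy":0,"dz":0,"wx":0,"wy":0,"wz":0,"gripper":-1},
    {"dx":0.001,"dy":0,"dz":0,"wx":0,"wy":0,"wz":0,"gripper":-1},
    {"dx":0.001,"dy":0,"dz":0,"wx":0,"wy":0,"wz":0,"gripper":-1},
    {"dx":0.001,"dy":0,"dz":0,"wx":0,"wy":0,"wz":0,"gripper":-1},
    {"dx":-0.005,"dy":0,"dz":0,"wx":0,"wy":0,"wz":0,"gripper":-1},
    {"dx":-0.02,"dy":0,"dz":0,"wx":0,"wy":0,"wz":0,"gripper":-1},
  ],
)

```text
clock: 9.1
position: [715.2, 66.9, 27.8]
ee_rot: [-0.705, -0.043, 0.706, -0.042]
contact_force: [0.2, -0.3, -0.3]
gripper_width: 85.3
```

Run:
```python
from h import *
s,p,r=pose()
print(s["gripper_width"],p,s["contact_force"],s["joints"])
t=np.array([.925,-.375]);q=np.array([463,-69])-30*t
print(q,rel([q[0],q[1],220],158,p,r),rel([q[0],q[1],220],-22,p,r))
```

```text
85.29477227937828 [715.20151315  66.88504313  27.77583316] [ 0.21930348 -0.269433   -0.25578839] [ 3.17316775e-01  7.14605781e-01  4.52431626e-02 -8.11757208e-04
 -9.03205023e-01  1.37411432e+00]
[435.25 -57.75] (array([-0.1917,  0.0901,  0.2932]), array([ 2.888e+01,  1.100e-01, -1.000e-02])) (array([-0.1917,  0.0901,  0.2932]), array([-1.5112e+02,  2.0000e-02,  1.5000e-01]))
```

>>> arm_command(
  rows=[
    {"dx":-0.05,"dy":0,"dz":0,"wx":0,"wy":0,"wz":0,"gripper":-1},
    {"dx":-0.1,"dy":0,"dz":0,"wx":0,"wy":0,"wz":0,"gripper":-1},
    {"dx":-0.15,"dy":0,"dz":0,"wx":0,"wy":0,"wz":0,"gripper":1},
    {"dx":-0.19,"dy":0.015,"dz":0.04,"wx":6,"wy":0,"wz":0,"gripper":1},
    {"dx":-0.19,"dy":0.03,"dz":0.09,"wx":14,"wy":0,"wz":0,"gripper":1},
    {"dx":-0.19,"dy":0.045,"dz":0.14,"wx":20,"wy":0,"wz":0,"gripper":1},
    {"dx":-0.19,"dy":0.06,"dz":0.19,"wx":29,"wy":0,"wz":0,"gripper":1},
    {"dx":-0.19,"dy":0.075,"dz":0.24,"wx":29,"wy":0,"wz":0,"gripper":1},
  ],
)

```text
clock: 9.9
position: [498.5, -31.1, 219.8]
ee_rot: [0.694, -0.136, -0.694, -0.137]
contact_force: [0.7, -0.1, 1.0]
gripper_width: -0.2
```

Run:
```python
from h import *
s,p,r=pose()
print(s["gripper_width"],p)
t=np.array([.925,-.375]);q=np.array([463,-69])-35*t
print(q,rel([q[0],q[1],200],158,p,r))
```

```text
-0.21768817415871533 [498.50440181 -31.06730082 219.79612881]
[430.625 -55.875] (array([0.0197, 0.0487, 0.0534]), array([-0.25, -0.03,  0.04]))
```

>>> arm_command(
  rows=[
    {"dx":0,"dy":0.03,"dz":0.03,"wx":0,"wy":0,"wz":0,"gripper":1},
    {"dx":0.02,"dy":0.049,"dz":0.053,"wx":0,"wy":0,"wz":0,"gripper":1},
    {"dx":0.02,"dy":0.049,"dz":0.053,"wx":0,"wy":0,"wz":0,"gripper":1},
    {"dx":0.04,"dy":0.049,"dz":0.053,"wx":0,"wy":0,"wz":0,"gripper":1},
    {"dx":0.07,"dy":0.049,"dz":0.053,"wx":0,"wy":0,"wz":0,"gripper":1},
    {"dx":0.09,"dy":0.049,"dz":0.053,"wx":0,"wy":0,"wz":0,"gripper":1},
    {"dx":0.09,"dy":0.049,"dz":0.053,"wx":0,"wy":0,"wz":0,"gripper":1},
    {"dx":0.09,"dy":0.049,"dz":0.053,"wx":0,"wy":0,"wz":0,"gripper":1},
  ],
)

```text
clock: 10.7
position: [432.2, -56.1, 130.9]
ee_rot: [0.695, -0.136, -0.693, -0.136]
contact_force: [0.6, 0.4, -0.3]
gripper_width: 0.1
```

Run:
```python
from h import *
from bench import get_image
s,p,r=pose()
d=get_image("wrist")
im=cv2.cvtColor(d["img"],cv2.COLOR_RGB2BGR)
T=d["T_tool_cam"];K=d["K"]
def wp(X):
    X=np.asarray(X,float).reshape(-1,3); t=r.inv().apply(X-p); c=(t-T[:3,3])@T[:3,:3]; u=c@K.T; return u[:,:2]/u[:,2:]
th=np.linspace(0,6.28,20)
for X in ([[463+10*np.cos(a),-69+10*np.sin(a),154] for a in th],[[463+10*np.cos(a),-69+10*np.sin(a),94] for a in th]):
    cv2.polylines(im,[wp(X).round().astype(int).reshape(-1,1,2)],True,(0,0,255),1)
for X in ([508.1,42.1,97],): cv2.circle(im,tuple(int(v) for v in wp(X)[0]),3,(0,255,0),-1)
cv2.imwrite("pics/w4.png",im)
ims=cv2.cvtColor(get_image("side")["img"],cv2.COLOR_RGB2BGR)
cv2.imwrite("pics/s4.png",cv2.resize(ims[120:270,200:380],None,fx=4,fy=4,interpolation=cv2.INTER_CUBIC))
print(p,s["contact_force"])
```

```text
[432.17713069 -56.13895295 130.87391692] [ 0.56569791  0.37449068 -0.26479117]
```

View pics/w4.png

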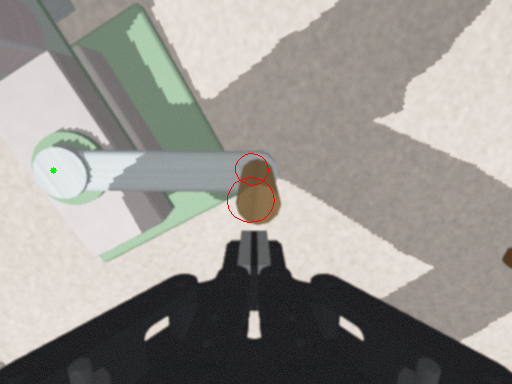

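View pics/s4.png

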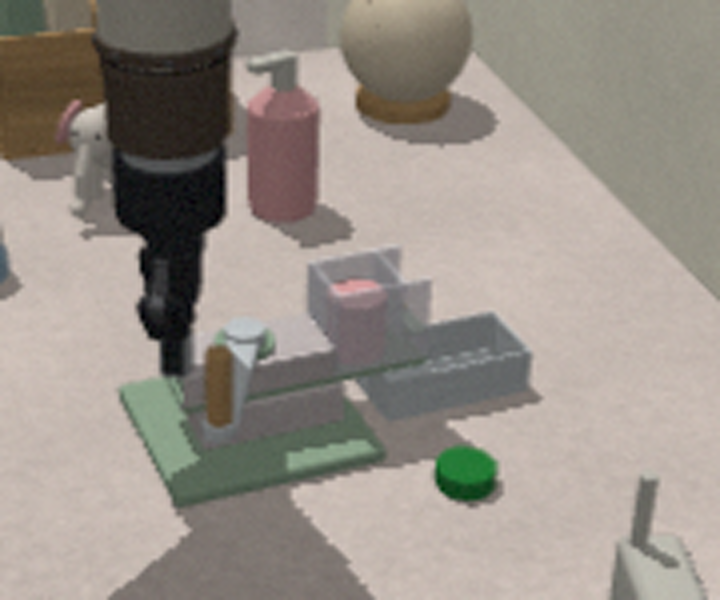

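The post's top is at (259,203) in the wrist view, about 3 mm outboard of my estimate. The tin is in place under the mouth. I'll write a helper that gives arc rows for the push.

```bash
cat >> h.py <<'E'
PIV=np.array([508.1,42.1]);A0=np.arctan2(-69-42.1,463-508.1);RR=122.;OFF=21.
def arc(phi,z=102):
    a=A0+phi;u=np.array([np.cos(a),np.sin(a)]);t=np.array([-u[1],u[0]])
    q=PIV+RR*u-OFF*t; return [q[0],q[1],z],np.degrees(a)+270
def rows(phis,z=102,g=1):
    s,p,r=pose()
    u=p[:2]-PIV; 
    cur=np.arctan2(u[1],u[0])-A0+np.arctan2(OFF,RR)
    m=r.as_matrix();tz=-m[:,2];f=s["contact_force"]
    print("clock",round(s["clock"],2),"p",p.round(1),"phi_now",round(cur,4),"rad",np.linalg.norm(u).round(1),"F(push dir,y,z)",(f@tz).round(2),(f@m[:,1]).round(2),f[2].round(2))
    import json
    out=[]
    for ph in phis:
        d,w=rel(*arc(ph,z),p,r); out.append({"dx":float(d[0]),"dy":float(d[1]),"dz":float(d[2]),"wx":round(float(w[0]),1),"wy":round(float(w[1]),1),"wz":round(float(w[2]),1),"gripper":g})
    print(json.dumps(out))
E
python3 - <<'E'
from h import *
rows([-.1]*8)
E
```

```text
clock 10.8 p [432.4 -56.  131.3] phi_now -0.1007 rad 123.9 F(push dir,y,z) -0.2 0.35 -0.74
[{"dx": 0.0293, "dy": -0.0, "dz": -0.0, "wx": 5.6, "wy": -0.2, "wz": 0.1, "gripper": 1}, {"dx": 0.0293, "dy": -0.0, "dz": -0.0, "wx": 5.6, "wy": -0.2, "wz": 0.1, "gripper": 1}, {"dx": 0.0293, "dy": -0.0, "dz": -0.0, "wx": 5.6, "wy": -0.2, "wz": 0.1, "gripper": 1}, {"dx": 0.0293, "dy": -0.0, "dz": -0.0, "wx": 5.6, "wy": -0.2, "wz": 0.1, "gripper": 1}, {"dx": 0.0293, "dy": -0.0, "dz": -0.0, "wx": 5.6, "wy": -0.2, "wz": 0.1, "gripper": 1}, {"dx": 0.0293, "dy": -0.0, "dz": -0.0, "wx": 5.6, "wy": -0.2, "wz": 0.1, "gripper": 1}, {"dx": 0.0293, "dy": -0.0, "dz": -0.0, "wx": 5.6, "wy": -0.2, "wz": 0.1, "gripper": 1}, {"dx": 0.0293, "dy": -0.0, "dz": -0.0, "wx": 5.6, "wy": -0.2, "wz": 0.1, "gripper": 1}]
```

>>> arm_command(
  rows=[
    {"dx":0.01,"dy":0,"dz":0,"wx":2,"wy":0,"wz":0,"gripper":1},
    {"dx":0.02,"dy":0,"dz":0,"wx":4,"wy":0,"wz":0,"gripper":1},
    {"dx":0.029,"dy":0,"dz":0,"wx":5.6,"wy":0,"wz":0,"gripper":1},
    {"dx":0.029,"dy":0,"dz":0,"wx":5.6,"wy":0,"wz":0,"gripper":1},
    {"dx":0.029,"dy":0,"dz":0,"wx":5.6,"wy":0,"wz":0,"gripper":1},
    {"dx":0.029,"dy":0,"dz":0,"wx":5.6,"wy":0,"wz":0,"gripper":1},
    {"dx":0.029,"dy":0,"dz":0,"wx":5.6,"wy":0,"wz":0,"gripper":1},
    {"dx":0.029,"dy":0,"dz":0,"wx":5.6,"wy":0,"wz":0,"gripper":1},
  ],
)

```text
clock: 11.6
position: [432.8, -56.0, 102.7]
ee_rot: [0.688, -0.169, -0.685, -0.171]
contact_force: [-0.0, -0.1, 0.4]
gripper_width: -0.2
```

Run:
```python
from h import *
rows(np.linspace(-.07,.1,8))
```

```text
clock 11.6 p [432.8 -56.  102.7] phi_now -0.0988 rad 123.6 F(push dir,y,z) 0.04 0.06 0.43
[{"dx": 0.0007, "dy": 0.0007, "dz": -0.0035, "wx": -1.7, "wy": -0.2, "wz": 0.2, "gripper": 1}, {"dx": 0.0007, "dy": 0.0011, "dz": -0.0065, "wx": -3.1, "wy": -0.2, "wz": 0.2, "gripper": 1}, {"dx": 0.0007, "dy": 0.0014, "dz": -0.0095, "wx": -4.5, "wy": -0.2, "wz": 0.2, "gripper": 1}, {"dx": 0.0007, "dy": 0.0016, "dz": -0.0125, "wx": -5.9, "wy": -0.2, "wz": 0.2, "gripper": 1}, {"dx": 0.0007, "dy": 0.0018, "dz": -0.0155, "wx": -7.3, "wy": -0.2, "wz": 0.2, "gripper": 1}, {"dx": 0.0007, "dy": 0.0019, "dz": -0.0185, "wx": -8.7, "wy": -0.2, "wz": 0.2, "gripper": 1}, {"dx": 0.0007, "dy": 0.0019, "dz": -0.0215, "wx": -10.1, "wy": -0.2, "wz": 0.1, "gripper": 1}, {"dx": 0.0007, "dy": 0.0019, "dz": -0.0245, "wx": -11.4, "wy": -0.2, "wz": 0.1, "gripper": 1}]
```

>>> arm_command(
  rows=[
    {"dx":0,"dy":0.0007,"dz":-0.0035,"wx":-1.7,"wy":0,"wz":0,"gripper":1},
    {"dx":0,"dy":0.001,"dz":-0.0065,"wx":-3.1,"wy":0,"wz":0,"gripper":1},
    {"dx":0,"dy":0.0014,"dz":-0.0095,"wx":-4.5,"wy":0,"wz":0,"gripper":1},
    {"dx":0,"dy":0.0016,"dz":-0.0125,"wx":-5.9,"wy":0,"wz":0,"gripper":1},
    {"dx":0,"dy":0.0018,"dz":-0.0155,"wx":-7.3,"wy":0,"wz":0,"gripper":1},
    {"dx":0,"dy":0.0019,"dz":-0.0185,"wx":-8.7,"wy":0,"wz":0,"gripper":1},
    {"dx":0,"dy":0.0019,"dz":-0.0215,"wx":-10.1,"wy":0,"wz":0,"gripper":1},
    {"dx":0,"dy":0.0019,"dz":-0.0245,"wx":-11.4,"wy":0,"wz":0,"gripper":1},
  ],
)

```text
clock: 12.4
position: [453.4, -69.1, 102.6]
ee_rot: [0.701, -0.1, -0.699, -0.101]
contact_force: [-2.1, 2.0, 0.4]
gripper_width: -0.1
```

Run:
```python
from h import *
rows(np.linspace(.13,.34,8))
from bench import get_image
cv2.imwrite("pics/w5.png",cv2.cvtColor(get_image("wrist")["img"],cv2.COLOR_RGB2BGR))
```

```text
clock 12.4 p [453.4 -69.1 102.6] phi_now 0.0993 rad 123.9 F(push dir,y,z) -2.62 -1.35 0.43
[{"dx": 0.0006, "dy": 0.0004, "dz": -0.0038, "wx": -1.7, "wy": -0.2, "wz": 0.1, "gripper": 1}, {"dx": 0.0006, "dy": 0.0009, "dz": -0.0075, "wx": -3.4, "wy": -0.2, "wz": 0.1, "gripper": 1}, {"dx": 0.0006, "dy": 0.0013, "dz": -0.0112, "wx": -5.1, "wy": -0.2, "wz": 0.1, "gripper": 1}, {"dx": 0.0007, "dy": 0.0015, "dz": -0.0149, "wx": -6.8, "wy": -0.2, "wz": 0.1, "gripper": 1}, {"dx": 0.0007, "dy": 0.0017, "dz": -0.0186, "wx": -8.5, "wy": -0.2, "wz": 0.1, "gripper": 1}, {"dx": 0.0007, "dy": 0.0017, "dz": -0.0223, "wx": -10.3, "wy": -0.2, "wz": 0.1, "gripper": 1}, {"dx": 0.0007, "dy": 0.0016, "dz": -0.026, "wx": -12.0, "wy": -0.2, "wz": 0.1, "gripper": 1}, {"dx": 0.0007, "dy": 0.0014, "dz": -0.0297, "wx": -13.7, "wy": -0.2, "wz": 0.1, "gripper": 1}]
```

View pics/w5.png

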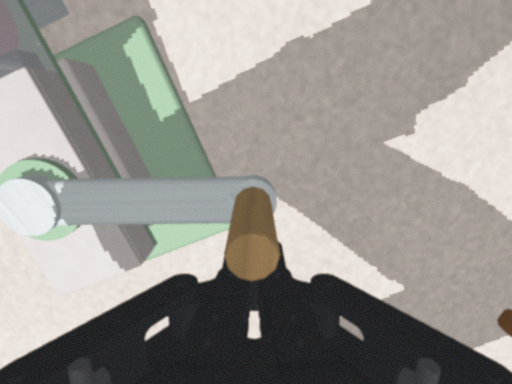

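The wrist view shows the post at (252,255), centred on the fingers, with about 2.6 N of push, so I'll continue.

>>> arm_command(
  rows=[
    {"dx":0,"dy":0.0004,"dz":-0.0038,"wx":-1.7,"wy":0,"wz":0,"gripper":1},
    {"dx":0,"dy":0.0009,"dz":-0.0075,"wx":-3.4,"wy":0,"wz":0,"gripper":1},
    {"dx":0,"dy":0.0013,"dz":-0.0112,"wx":-5.1,"wy":0,"wz":0,"gripper":1},
    {"dx":0,"dy":0.0015,"dz":-0.0149,"wx":-6.8,"wy":0,"wz":0,"gripper":1},
    {"dx":0,"dy":0.0017,"dz":-0.0186,"wx":-8.5,"wy":0,"wz":0,"gripper":1},
    {"dx":0,"dy":0.0017,"dz":-0.0223,"wx":-10.3,"wy":0,"wz":0,"gripper":1},
    {"dx":0,"dy":0.0016,"dz":-0.026,"wx":-12.0,"wy":0,"wz":0,"gripper":1},
    {"dx":0,"dy":0.0014,"dz":-0.03,"wx":-13.7,"wy":0,"wz":0,"gripper":1},
  ],
)

```text
clock: 13.25
position: [481.3, -79.1, 102.3]
ee_rot: [0.708, -0.015, -0.706, -0.016]
contact_force: [-4.2, 3.1, 1.1]
gripper_width: -0.1
```

Run:
```python
from h import *
rows(np.linspace(.37,.58,8))
```

```text
clock 13.25 p [481.3 -79.1 102.3] phi_now 0.3386 rad 124.1 F(push dir,y,z) -4.29 -2.91 1.14
[{"dx": 0.0003, "dy": 0.0003, "dz": -0.0039, "wx": -1.6, "wy": -0.1, "wz": 0.1, "gripper": 1}, {"dx": 0.0003, "dy": 0.0008, "dz": -0.0076, "wx": -3.3, "wy": -0.1, "wz": 0.1, "gripper": 1}, {"dx": 0.0003, "dy": 0.0011, "dz": -0.0113, "wx": -5.0, "wy": -0.1, "wz": 0.1, "gripper": 1}, {"dx": 0.0003, "dy": 0.0014, "dz": -0.015, "wx": -6.8, "wy": -0.1, "wz": 0.1, "gripper": 1}, {"dx": 0.0003, "dy": 0.0015, "dz": -0.0187, "wx": -8.5, "wy": -0.1, "wz": 0.1, "gripper": 1}, {"dx": 0.0004, "dy": 0.0016, "dz": -0.0224, "wx": -10.2, "wy": -0.1, "wz": 0.1, "gripper": 1}, {"dx": 0.0004, "dy": 0.0015, "dz": -0.0261, "wx": -11.9, "wy": -0.1, "wz": 0.0, "gripper": 1}, {"dx": 0.0004, "dy": 0.0013, "dz": -0.0298, "wx": -13.6, "wy": -0.1, "wz": 0.0, "gripper": 1}]
```

Run:
```python
from h import *
from bench import get_image
a=cv2.cvtColor(get_image("wrist")["img"],cv2.COLOR_RGB2BGR)
b=cv2.cvtColor(get_image("scene")["img"],cv2.COLOR_RGB2BGR)[160:270,190:340]
cv2.imwrite("pics/w6.png",np.vstack([a[100:330],cv2.resize(b,(512,366))]))
```

```text
(no output)
```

View pics/w6.png

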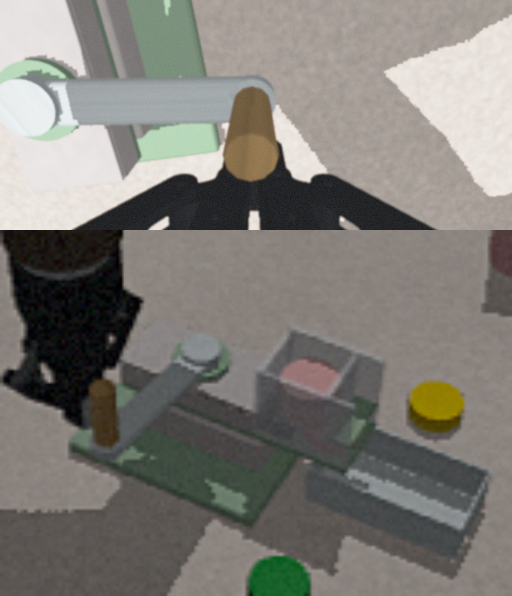

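The post has shifted to (250,150), so the fingers have slid about 1 mm outboard. I'll reduce the radius slightly to relieve the side force.

>>> arm_command(
  rows=[
    {"dx":0,"dy":-0.0005,"dz":-0.0036,"wx":-1.6,"wy":0,"wz":0,"gripper":1},
    {"dx":0,"dy":-0.0007,"dz":-0.0073,"wx":-3.3,"wy":0,"wz":0,"gripper":1},
    {"dx":0,"dy":-0.0008,"dz":-0.011,"wx":-5.0,"wy":0,"wz":0,"gripper":1},
    {"dx":0,"dy":-0.0008,"dz":-0.0147,"wx":-6.8,"wy":0,"wz":0,"gripper":1},
    {"dx":0,"dy":-0.0008,"dz":-0.0184,"wx":-8.5,"wy":0,"wz":0,"gripper":1},
    {"dx":0,"dy":-0.0008,"dz":-0.022,"wx":-10.2,"wy":0,"wz":0,"gripper":1},
    {"dx":0,"dy":-0.001,"dz":-0.0256,"wx":-11.9,"wy":0,"wz":0,"gripper":1},
    {"dx":0,"dy":-0.0013,"dz":-0.0292,"wx":-13.6,"wy":0,"wz":0,"gripper":1},
  ],
)

```text
clock: 14.15
position: [510.2, -80.2, 102.0]
ee_rot: [0.704, 0.068, -0.704, 0.069]
contact_force: [-3.6, -3.4, -0.1]
gripper_width: 0.0
```

```bash
sed -i 's/RR=122./RR=119.5/' h.py
python3 - <<'E'
from h import *
rows(np.linspace(.60,.76,8))
E
```

```text
clock 14.15 p [510.2 -80.2 102. ] phi_now 0.5764 rad 122.3 F(push dir,y,z) -4.14 2.62 -0.1
[{"dx": -0.0, "dy": -0.0005, "dz": -0.003, "wx": -1.2, "wy": -0.0, "wz": -0.0, "gripper": 1}, {"dx": -0.0, "dy": -0.0001, "dz": -0.0058, "wx": -2.5, "wy": -0.0, "wz": -0.0, "gripper": 1}, {"dx": -0.0, "dy": 0.0002, "dz": -0.0085, "wx": -3.8, "wy": -0.0, "wz": -0.0, "gripper": 1}, {"dx": -0.0, "dy": 0.0005, "dz": -0.0113, "wx": -5.1, "wy": -0.0, "wz": -0.0, "gripper": 1}, {"dx": -0.0, "dy": 0.0007, "dz": -0.014, "wx": -6.4, "wy": -0.0, "wz": -0.0, "gripper": 1}, {"dx": -0.0, "dy": 0.0008, "dz": -0.0168, "wx": -7.8, "wy": -0.0, "wz": -0.0, "gripper": 1}, {"dx": -0.0, "dy": 0.0009, "dz": -0.0196, "wx": -9.1, "wy": 0.0, "wz": -0.0, "gripper": 1}, {"dx": -0.0, "dy": 0.0009, "dz": -0.0223, "wx": -10.4, "wy": 0.0, "wz": -0.0, "gripper": 1}]
```

>>> arm_command(
  rows=[
    {"dx":0,"dy":0.0006,"dz":-0.003,"wx":-1.2,"wy":0,"wz":0,"gripper":1},
    {"dx":0,"dy":0.001,"dz":-0.0058,"wx":-2.5,"wy":0,"wz":0,"gripper":1},
    {"dx":0,"dy":0.0013,"dz":-0.0085,"wx":-3.8,"wy":0,"wz":0,"gripper":1},
    {"dx":0,"dy":0.0016,"dz":-0.0113,"wx":-5.1,"wy":0,"wz":0,"gripper":1},
    {"dx":0,"dy":0.0018,"dz":-0.014,"wx":-6.4,"wy":0,"wz":0,"gripper":1},
    {"dx":0,"dy":0.0019,"dz":-0.0168,"wx":-7.8,"wy":0,"wz":0,"gripper":1},
    {"dx":0,"dy":0.002,"dz":-0.0196,"wx":-9.1,"wy":0,"wz":0,"gripper":1},
    {"dx":0,"dy":0.002,"dz":-0.0223,"wx":-10.4,"wy":0,"wz":0,"gripper":1},
  ],
)

```text
clock: 14.95
position: [532.5, -77.8, 101.8]
ee_rot: [-0.694, -0.132, 0.695, -0.133]
contact_force: [-3.8, -1.8, -2.0]
gripper_width: -0.1
```

```bash
sed -i 's/RR=119.5/RR=120.6/' h.py
python3 - <<'E'
from h import *
rows(np.linspace(.77,.84,8))
E
```

```text
clock 14.95 p [532.5 -77.8 101.8] phi_now 0.7583 rad 122.4 F(push dir,y,z) -4.21 0.31 -2.04
[{"dx": -0.0002, "dy": 0.0003, "dz": -0.0014, "wx": -0.4, "wy": 0.0, "wz": -0.0, "gripper": 1}, {"dx": -0.0002, "dy": 0.0005, "dz": -0.0026, "wx": -1.0, "wy": 0.0, "wz": -0.0, "gripper": 1}, {"dx": -0.0002, "dy": 0.0006, "dz": -0.0038, "wx": -1.6, "wy": 0.0, "wz": -0.0, "gripper": 1}, {"dx": -0.0002, "dy": 0.0008, "dz": -0.005, "wx": -2.1, "wy": 0.0, "wz": -0.0, "gripper": 1}, {"dx": -0.0002, "dy": 0.001, "dz": -0.0062, "wx": -2.7, "wy": 0.0, "wz": -0.0, "gripper": 1}, {"dx": -0.0002, "dy": 0.0011, "dz": -0.0075, "wx": -3.3, "wy": 0.0, "wz": -0.0, "gripper": 1}, {"dx": -0.0002, "dy": 0.0013, "dz": -0.0087, "wx": -3.9, "wy": 0.0, "wz": -0.0, "gripper": 1}, {"dx": -0.0002, "dy": 0.0014, "dz": -0.0099, "wx": -4.4, "wy": 0.0, "wz": -0.0, "gripper": 1}]
```

>>> arm_command(
  rows=[
    {"dx":0,"dy":0.0003,"dz":-0.0016,"wx":-0.5,"wy":0,"wz":0,"gripper":1},
    {"dx":0,"dy":0.0005,"dz":-0.003,"wx":-1.2,"wy":0,"wz":0,"gripper":1},
    {"dx":0,"dy":0.0007,"dz":-0.0045,"wx":-1.9,"wy":0,"wz":0,"gripper":1},
    {"dx":0,"dy":0.0009,"dz":-0.006,"wx":-2.6,"wy":0,"wz":0,"gripper":1},
    {"dx":0,"dy":0.0011,"dz":-0.0075,"wx":-3.3,"wy":0,"wz":0,"gripper":1},
    {"dx":0,"dy":0.0013,"dz":-0.009,"wx":-4,"wy":0,"wz":0,"gripper":1},
    {"dx":0,"dy":0.0014,"dz":-0.0105,"wx":-4.8,"wy":0,"wz":0,"gripper":1},
    {"dx":0,"dy":0.0015,"dz":-0.012,"wx":-5.5,"wy":0,"wz":0,"gripper":1},
  ],
)

```text
clock: 15.75
position: [544.1, -74.7, 101.8]
ee_rot: [-0.687, -0.166, 0.688, -0.166]
contact_force: [-4.2, 0.2, -1.2]
gripper_width: -0.2
```

Run:
```python
from h import *
rows([.87,.88])
```

```text
clock 15.75 p [544.1 -74.7 101.8] phi_now 0.8572 rad 122.3 F(push dir,y,z) -3.67 -2.16 -1.22
[{"dx": -0.0002, "dy": 0.0004, "dz": -0.0015, "wx": -0.6, "wy": 0.1, "wz": -0.0, "gripper": 1}, {"dx": -0.0002, "dy": 0.0006, "dz": -0.0027, "wx": -1.2, "wy": 0.1, "wz": -0.0, "gripper": 1}]
```

>>> arm_command(
  rows=[
    {"dx":0,"dy":0,"dz":-0.0004,"wx":-0.2,"wy":0,"wz":0,"gripper":1},
    {"dx":0,"dy":0,"dz":-0.0008,"wx":-0.4,"wy":0,"wz":0,"gripper":1},
    {"dx":0,"dy":0,"dz":-0.0012,"wx":-0.6,"wy":0,"wz":0,"gripper":1},
    {"dx":0,"dy":0.0001,"dz":-0.0016,"wx":-0.8,"wy":0,"wz":0,"gripper":1},
    {"dx":0,"dy":0.0001,"dz":-0.002,"wx":-1.0,"wy":0,"wz":0,"gripper":1},
    {"dx":0,"dy":0.0002,"dz":-0.0024,"wx":-1.2,"wy":0,"wz":0,"gripper":1},
    {"dx":0,"dy":0.0002,"dz":-0.0024,"wx":-1.2,"wy":0,"wz":0,"gripper":1},
    {"dx":0,"dy":0.0002,"dz":-0.0024,"wx":-1.2,"wy":0,"wz":0,"gripper":1},
  ],
)

```text
clock: 16.55
position: [546.5, -73.9, 101.8]
ee_rot: [-0.685, -0.173, 0.686, -0.173]
contact_force: [-3.8, -1.6, -0.5]
gripper_width: -0.1
```

Run:
```python
from h import *
rows([.9,.91])
```

```text
clock 16.55 p [546.5 -73.9 101.8] phi_now 0.8776 rad 122.2 F(push dir,y,z) -4.07 -0.4 -0.5
[{"dx": -0.0002, "dy": 0.0007, "dz": -0.0027, "wx": -1.1, "wy": 0.0, "wz": -0.0, "gripper": 1}, {"dx": -0.0002, "dy": 0.0009, "dz": -0.0039, "wx": -1.7, "wy": 0.0, "wz": -0.0, "gripper": 1}]
```

>>> arm_command(
  rows=[
    {"dx":0,"dy":0.0001,"dz":-0.0005,"wx":-0.2,"wy":0,"wz":0,"gripper":1},
    {"dx":0,"dy":0.0001,"dz":-0.001,"wx":-0.5,"wy":0,"wz":0,"gripper":1},
    {"dx":0,"dy":0.0002,"dz":-0.0015,"wx":-0.7,"wy":0,"wz":0,"gripper":1},
    {"dx":0,"dy":0.0003,"dz":-0.002,"wx":-0.9,"wy":0,"wz":0,"gripper":1},
    {"dx":0,"dy":0.0004,"dz":-0.0025,"wx":-1.1,"wy":0,"wz":0,"gripper":1},
    {"dx":0,"dy":0.0004,"dz":-0.003,"wx":-1.4,"wy":0,"wz":0,"gripper":1},
    {"dx":0,"dy":0.0004,"dz":-0.003,"wx":-1.4,"wy":0,"wz":0,"gripper":1},
    {"dx":0,"dy":0.0004,"dz":-0.003,"wx":-1.4,"wy":0,"wz":0,"gripper":1},
  ],
)

```text
clock: 17.35
position: [549.5, -72.8, 101.8]
ee_rot: [-0.683, -0.181, 0.683, -0.182]
contact_force: [-3.3, -1.5, -1.3]
gripper_width: -0.1
```

>>> arm_command(
  rows=[
    {"dx":0,"dy":0.0001,"dz":-0.0005,"wx":-0.2,"wy":0,"wz":0,"gripper":1},
    {"dx":0,"dy":0.0001,"dz":-0.001,"wx":-0.5,"wy":0,"wz":0,"gripper":1},
    {"dx":0,"dy":0.0002,"dz":-0.0015,"wx":-0.7,"wy":0,"wz":0,"gripper":1},
    {"dx":0,"dy":0.0003,"dz":-0.002,"wx":-0.9,"wy":0,"wz":0,"gripper":1},
    {"dx":0,"dy":0.0004,"dz":-0.0025,"wx":-1.1,"wy":0,"wz":0,"gripper":1},
    {"dx":0,"dy":0.0004,"dz":-0.003,"wx":-1.4,"wy":0,"wz":0,"gripper":1},
    {"dx":0,"dy":0.0004,"dz":-0.003,"wx":-1.4,"wy":0,"wz":0,"gripper":1},
    {"dx":0,"dy":0.0004,"dz":-0.003,"wx":-1.4,"wy":0,"wz":0,"gripper":1},
  ],
)

```text
clock: 18.15
position: [552.4, -71.6, 101.8]
ee_rot: [0.681, 0.19, -0.681, 0.19]
contact_force: [-3.0, -1.4, -1.8]
gripper_width: 0.1
```

Run:
```python
from h import *
rows([.95,.96])
```

```text
clock 18.15 p [552.4 -71.6 101.8] phi_now 0.9298 rad 122.0 F(push dir,y,z) -3.28 -0.4 -1.77
[{"dx": -0.0002, "dy": 0.0008, "dz": -0.0024, "wx": -1.2, "wy": 0.0, "wz": -0.0, "gripper": 1}, {"dx": -0.0002, "dy": 0.001, "dz": -0.0036, "wx": -1.8, "wy": 0.0, "wz": -0.0, "gripper": 1}]
```

>>> arm_command(
  rows=[
    {"dx":0,"dy":0.0001,"dz":-0.0005,"wx":-0.2,"wy":0,"wz":0,"gripper":1},
    {"dx":0,"dy":0.0002,"dz":-0.001,"wx":-0.5,"wy":0,"wz":0,"gripper":1},
    {"dx":0,"dy":0.0003,"dz":-0.0015,"wx":-0.7,"wy":0,"wz":0,"gripper":1},
    {"dx":0,"dy":0.0004,"dz":-0.002,"wx":-0.9,"wy":0,"wz":0,"gripper":1},
    {"dx":0,"dy":0.0005,"dz":-0.0025,"wx":-1.1,"wy":0,"wz":0,"gripper":1},
    {"dx":0,"dy":0.0005,"dz":-0.003,"wx":-1.4,"wy":0,"wz":0,"gripper":1},
    {"dx":0,"dy":0.0005,"dz":-0.003,"wx":-1.4,"wy":0,"wz":0,"gripper":1},
    {"dx":0,"dy":0.0005,"dz":-0.003,"wx":-1.4,"wy":0,"wz":0,"gripper":1},
  ],
)

```text
clock: 18.95
position: [555.3, -70.4, 101.8]
ee_rot: [0.679, 0.198, -0.679, 0.198]
contact_force: [-4.7, -1.7, -1.0]
gripper_width: 0.1
```

>>> arm_command(
  rows=[
    {"dx":0,"dy":0.0001,"dz":-0.0004,"wx":-0.2,"wy":0,"wz":0,"gripper":1},
    {"dx":0,"dy":0.0002,"dz":-0.0008,"wx":-0.4,"wy":0,"wz":0,"gripper":1},
    {"dx":0,"dy":0.0003,"dz":-0.0012,"wx":-0.6,"wy":0,"wz":0,"gripper":1},
    {"dx":0,"dy":0.0004,"dz":-0.0016,"wx":-0.8,"wy":0,"wz":0,"gripper":1},
    {"dx":0,"dy":0.0004,"dz":-0.002,"wx":-1.0,"wy":0,"wz":0,"gripper":1},
    {"dx":0,"dy":0.0004,"dz":-0.002,"wx":-1.0,"wy":0,"wz":0,"gripper":1},
    {"dx":0,"dy":0.0004,"dz":-0.002,"wx":-1.0,"wy":0,"wz":0,"gripper":1},
    {"dx":0,"dy":0.0004,"dz":-0.002,"wx":-1.0,"wy":0,"wz":0,"gripper":1},
  ],
)

```text
clock: 19.75
position: [557.2, -69.6, 101.8]
ee_rot: [0.677, 0.204, -0.677, 0.204]
contact_force: [-4.4, -1.3, -1.1]
gripper_width: 0.1
```

Run:
```python
from h import *
rows([1.0])
from bench import get_image
w=cv2.cvtColor(get_image("wrist")["img"],cv2.COLOR_RGB2BGR)
b=cv2.cvtColor(get_image("side")["img"],cv2.COLOR_RGB2BGR)[160:270,210:360]
cv2.imwrite("pics/w7.png",np.vstack([w[100:330],cv2.resize(b,(512,366))]))
```

```text
clock 19.75 p [557.2 -69.6 101.8] phi_now 0.9725 rad 122.0 F(push dir,y,z) -4.35 -1.33 -1.11
[{"dx": -0.0002, "dy": 0.001, "dz": -0.0033, "wx": -1.6, "wy": -0.0, "wz": -0.0, "gripper": 1}]
```

View pics/w7.png

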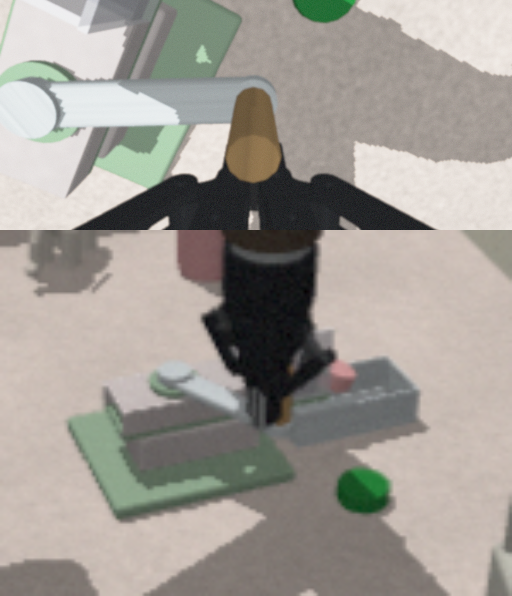

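The puck is already coming out of the mouth, at (340,375) in the lower picture. I'll continue in small steps.

>>> arm_command(
  rows=[
    {"dx":0,"dy":0.0001,"dz":-0.0004,"wx":-0.2,"wy":0,"wz":0,"gripper":1},
    {"dx":0,"dy":0.0002,"dz":-0.0008,"wx":-0.4,"wy":0,"wz":0,"gripper":1},
    {"dx":0,"dy":0.0003,"dz":-0.0012,"wx":-0.6,"wy":0,"wz":0,"gripper":1},
    {"dx":0,"dy":0.0004,"dz":-0.0016,"wx":-0.8,"wy":0,"wz":0,"gripper":1},
    {"dx":0,"dy":0.0004,"dz":-0.002,"wx":-1.0,"wy":0,"wz":0,"gripper":1},
    {"dx":0,"dy":0.0004,"dz":-0.0024,"wx":-1.2,"wy":0,"wz":0,"gripper":1},
    {"dx":0,"dy":0.0004,"dz":-0.0024,"wx":-1.2,"wy":0,"wz":0,"gripper":1},
    {"dx":0,"dy":0.0004,"dz":-0.0024,"wx":-1.2,"wy":0,"wz":0,"gripper":1},
  ],
)

```text
clock: 20.65
position: [559.6, -68.5, 101.8]
ee_rot: [0.675, 0.211, -0.675, 0.211]
contact_force: [-4.8, -0.7, -1.2]
gripper_width: -0.2
```

>>> arm_command(
  rows=[
    {"dx":0,"dy":0,"dz":-0.0004,"wx":-0.2,"wy":0,"wz":0,"gripper":1},
    {"dx":0,"dy":0.0001,"dz":-0.0008,"wx":-0.4,"wy":0,"wz":0,"gripper":1},
    {"dx":0,"dy":0.0001,"dz":-0.0012,"wx":-0.6,"wy":0,"wz":0,"gripper":1},
    {"dx":0,"dy":0.0002,"dz":-0.0016,"wx":-0.8,"wy":0,"wz":0,"gripper":1},
    {"dx":0,"dy":0.0002,"dz":-0.002,"wx":-1.0,"wy":0,"wz":0,"gripper":1},
    {"dx":0,"dy":0.0002,"dz":-0.0024,"wx":-1.2,"wy":0,"wz":0,"gripper":1},
    {"dx":0,"dy":0.0002,"dz":-0.0024,"wx":-1.2,"wy":0,"wz":0,"gripper":1},
    {"dx":0,"dy":0.0002,"dz":-0.0024,"wx":-1.2,"wy":0,"wz":0,"gripper":1},
  ],
)

```text
clock: 21.45
position: [561.8, -67.4, 101.8]
ee_rot: [0.673, 0.218, -0.672, 0.218]
contact_force: [-3.4, -2.1, -0.6]
gripper_width: -0.1
```

>>> arm_command(
  rows=[
    {"dx":0,"dy":0,"dz":-0.0004,"wx":-0.2,"wy":0,"wz":0,"gripper":1},
    {"dx":0,"dy":0.0001,"dz":-0.0008,"wx":-0.4,"wy":0,"wz":0,"gripper":1},
    {"dx":0,"dy":0.0002,"dz":-0.0012,"wx":-0.6,"wy":0,"wz":0,"gripper":1},
    {"dx":0,"dy":0.0003,"dz":-0.0016,"wx":-0.8,"wy":0,"wz":0,"gripper":1},
    {"dx":0,"dy":0.0003,"dz":-0.002,"wx":-1.0,"wy":0,"wz":0,"gripper":1},
    {"dx":0,"dy":0.0004,"dz":-0.0024,"wx":-1.2,"wy":0,"wz":0,"gripper":1},
    {"dx":0,"dy":0.0004,"dz":-0.0024,"wx":-1.2,"wy":0,"wz":0,"gripper":1},
    {"dx":0,"dy":0.0004,"dz":-0.0024,"wx":-1.2,"wy":0,"wz":0,"gripper":1},
  ],
)

```text
clock: 22.25
position: [564.1, -66.2, 101.8]
ee_rot: [0.671, 0.225, -0.67, 0.226]
contact_force: [-5.0, -0.5, -0.8]
gripper_width: -0.0
```

Run:
```python
from h import *
rows([1.05])
```

```text
clock 22.25 p [564.1 -66.2 101.8] phi_now 1.035 rad 121.9 F(push dir,y,z) -4.3 -2.65 -0.83
[{"dx": -0.0002, "dy": 0.0008, "dz": -0.0017, "wx": -0.9, "wy": -0.1, "wz": -0.1, "gripper": 1}]
```

>>> arm_command(
  rows=[
    {"dx":0,"dy":0,"dz":-0.0004,"wx":-0.2,"wy":0,"wz":0,"gripper":1},
    {"dx":0,"dy":0,"dz":-0.0008,"wx":-0.4,"wy":0,"wz":0,"gripper":1},
    {"dx":0,"dy":0,"dz":-0.0012,"wx":-0.6,"wy":0,"wz":0,"gripper":1},
    {"dx":0,"dy":0,"dz":-0.0016,"wx":-0.8,"wy":0,"wz":0,"gripper":1},
    {"dx":0,"dy":0,"dz":-0.002,"wx":-1.0,"wy":0,"wz":0,"gripper":1},
    {"dx":0,"dy":0,"dz":-0.0024,"wx":-1.2,"wy":0,"wz":0,"gripper":1},
    {"dx":0,"dy":0,"dz":-0.0024,"wx":-1.2,"wy":0,"wz":0,"gripper":1},
    {"dx":0,"dy":0,"dz":-0.0024,"wx":-1.2,"wy":0,"wz":0,"gripper":1},
  ],
)

```text
clock: 23.05
position: [566.2, -64.8, 101.9]
ee_rot: [0.668, 0.232, -0.667, 0.233]
contact_force: [-2.1, -3.5, -2.3]
gripper_width: 0.2
```

Run:
```python
from h import *
rows([1.07])
```

```text
clock 23.05 p [566.2 -64.8 101.9] phi_now 1.0556 rad 121.7 F(push dir,y,z) -3.86 1.46 -2.26
[{"dx": -0.0001, "dy": 0.001, "dz": -0.0016, "wx": -0.8, "wy": -0.1, "wz": -0.1, "gripper": 1}]
```

>>> arm_command(
  rows=[
    {"dx":0,"dy":0.0001,"dz":-0.0004,"wx":-0.2,"wy":0,"wz":0,"gripper":1},
    {"dx":0,"dy":0.0002,"dz":-0.0008,"wx":-0.4,"wy":0,"wz":0,"gripper":1},
    {"dx":0,"dy":0.0003,"dz":-0.0012,"wx":-0.6,"wy":0,"wz":0,"gripper":1},
    {"dx":0,"dy":0.0004,"dz":-0.0016,"wx":-0.8,"wy":0,"wz":0,"gripper":1},
    {"dx":0,"dy":0.0004,"dz":-0.002,"wx":-1.0,"wy":0,"wz":0,"gripper":1},
    {"dx":0,"dy":0.0004,"dz":-0.0024,"wx":-1.2,"wy":0,"wz":0,"gripper":1},
    {"dx":0,"dy":0.0004,"dz":-0.0024,"wx":-1.2,"wy":0,"wz":0,"gripper":1},
    {"dx":0,"dy":0.0004,"dz":-0.0024,"wx":-1.2,"wy":0,"wz":0,"gripper":1},
  ],
)

```text
clock: 23.85
position: [568.4, -63.6, 101.9]
ee_rot: [0.666, 0.239, -0.665, 0.24]
contact_force: [-2.6, -1.9, -1.4]
gripper_width: 0.0
```

Run:
```python
from h import *
rows([1.09])
```

```text
clock 23.85 p [568.4 -63.6 101.9] phi_now 1.0766 rad 121.7 F(push dir,y,z) -3.25 -0.2 -1.38
[{"dx": -0.0001, "dy": 0.001, "dz": -0.0015, "wx": -0.8, "wy": -0.1, "wz": -0.1, "gripper": 1}]
```

>>> arm_command(
  rows=[
    {"dx":0,"dy":0.0001,"dz":-0.0004,"wx":-0.2,"wy":0,"wz":0,"gripper":1},
    {"dx":0,"dy":0.0002,"dz":-0.0008,"wx":-0.4,"wy":0,"wz":0,"gripper":1},
    {"dx":0,"dy":0.0003,"dz":-0.0012,"wx":-0.6,"wy":0,"wz":0,"gripper":1},
    {"dx":0,"dy":0.0003,"dz":-0.0016,"wx":-0.8,"wy":0,"wz":0,"gripper":1},
    {"dx":0,"dy":0.0003,"dz":-0.002,"wx":-1.0,"wy":0,"wz":0,"gripper":1},
    {"dx":0,"dy":0.0003,"dz":-0.0024,"wx":-1.2,"wy":0,"wz":0,"gripper":1},
    {"dx":0,"dy":0.0003,"dz":-0.0024,"wx":-1.2,"wy":0,"wz":0,"gripper":1},
    {"dx":0,"dy":0.0003,"dz":-0.0024,"wx":-1.2,"wy":0,"wz":0,"gripper":1},
  ],
)

```text
clock: 24.65
position: [570.6, -62.3, 101.9]
ee_rot: [0.664, 0.246, -0.662, 0.247]
contact_force: [-4.1, -2.4, -2.1]
gripper_width: -0.2
```

Run:
```python
from h import *
rows([1.11])
from bench import get_image
w=cv2.cvtColor(get_image("wrist")["img"],cv2.COLOR_RGB2BGR)
b=cv2.cvtColor(get_image("side")["img"],cv2.COLOR_RGB2BGR)[160:270,210:360]
cv2.imwrite("pics/w8.png",np.vstack([w[100:330],cv2.resize(b,(512,366))]))
```

```text
clock 24.65 p [570.6 -62.3 101.9] phi_now 1.0972 rad 121.6 F(push dir,y,z) -4.66 -0.91 -2.11
[{"dx": -0.0001, "dy": 0.001, "dz": -0.0014, "wx": -0.7, "wy": -0.1, "wz": -0.1, "gripper": 1}]
```

View pics/w8.png

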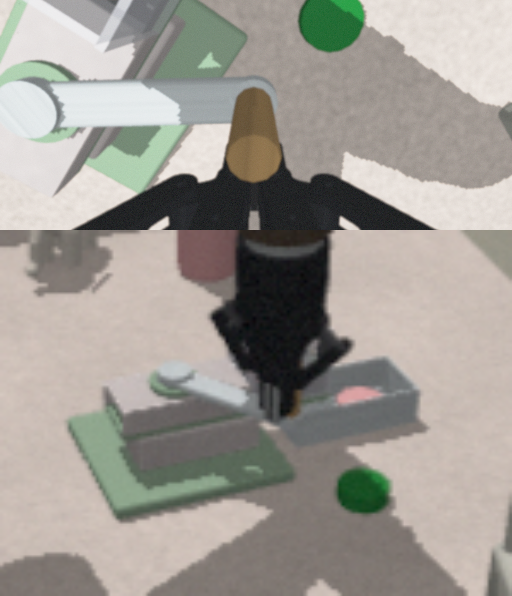

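The puck is now in the tin, at (358,395). I still have to feel the stop.

>>> arm_command(
  rows=[
    {"dx":0,"dy":0.0001,"dz":-0.0004,"wx":-0.2,"wy":0,"wz":0,"gripper":1},
    {"dx":0,"dy":0.0002,"dz":-0.0008,"wx":-0.4,"wy":0,"wz":0,"gripper":1},
    {"dx":0,"dy":0.0002,"dz":-0.0012,"wx":-0.6,"wy":0,"wz":0,"gripper":1},
    {"dx":0,"dy":0.0003,"dz":-0.0016,"wx":-0.8,"wy":0,"wz":0,"gripper":1},
    {"dx":0,"dy":0.0003,"dz":-0.002,"wx":-1.0,"wy":0,"wz":0,"gripper":1},
    {"dx":0,"dy":0.0003,"dz":-0.002,"wx":-1.0,"wy":0,"wz":0,"gripper":1},
    {"dx":0,"dy":0.0003,"dz":-0.002,"wx":-1.0,"wy":0,"wz":0,"gripper":1},
    {"dx":0,"dy":0.0003,"dz":-0.002,"wx":-1.0,"wy":0,"wz":0,"gripper":1},
  ],
)

```text
clock: 25.55
position: [572.3, -61.2, 101.9]
ee_rot: [0.661, 0.252, -0.66, 0.252]
contact_force: [-2.8, -2.4, -1.7]
gripper_width: 0.2
```

Run:
```python
from h import *
rows([1.13])
```

```text
clock 25.55 p [572.3 -61.2 101.9] phi_now 1.1144 rad 121.6 F(push dir,y,z) -3.71 -0.08 -1.71
[{"dx": -0.0001, "dy": 0.0011, "dz": -0.0017, "wx": -0.9, "wy": -0.1, "wz": -0.1, "gripper": 1}]
```

>>> arm_command(
  rows=[
    {"dx":0,"dy":0.0001,"dz":-0.0004,"wx":-0.2,"wy":0,"wz":0,"gripper":1},
    {"dx":0,"dy":0.0002,"dz":-0.0008,"wx":-0.4,"wy":0,"wz":0,"gripper":1},
    {"dx":0,"dy":0.0003,"dz":-0.0012,"wx":-0.6,"wy":0,"wz":0,"gripper":1},
    {"dx":0,"dy":0.0004,"dz":-0.0016,"wx":-0.8,"wy":0,"wz":0,"gripper":1},
    {"dx":0,"dy":0.0004,"dz":-0.002,"wx":-1.0,"wy":0,"wz":0,"gripper":1},
    {"dx":0,"dy":0.0004,"dz":-0.002,"wx":-1.0,"wy":0,"wz":0,"gripper":1},
    {"dx":0,"dy":0.0004,"dz":-0.002,"wx":-1.0,"wy":0,"wz":0,"gripper":1},
    {"dx":0,"dy":0.0004,"dz":-0.002,"wx":-1.0,"wy":0,"wz":0,"gripper":1},
  ],
)

```text
clock: 26.35
position: [573.0, -60.8, 101.9]
ee_rot: [-0.658, -0.257, 0.659, -0.258]
contact_force: [-6.2, -4.6, -0.1]
gripper_width: 0.0
```

Run:
```python
from h import *
rows([1.15])
```

```text
clock 26.35 p [573.  -60.8 101.9] phi_now 1.1208 rad 121.7 F(push dir,y,z) -7.7 -0.84 -0.12
[{"dx": -0.0001, "dy": 0.0013, "dz": -0.0034, "wx": -1.1, "wy": 0.1, "wz": -0.0, "gripper": 1}]
```

The stop is felt: the push rose to 7.7 N while the tool moved only 0.8 mm of the 2 mm commanded. I'll ease off and lift clear.

>>> arm_command(
  rows=[
    {"dx":0,"dy":0,"dz":0.002,"wx":0,"wy":0,"wz":0,"gripper":1},
    {"dx":-0.03,"dy":0,"dz":0.003,"wx":0,"wy":0,"wz":0,"gripper":1},
    {"dx":-0.08,"dy":0,"dz":0.003,"wx":0,"wy":0,"wz":0,"gripper":1},
    {"dx":-0.12,"dy":0,"dz":0.003,"wx":0,"wy":0,"wz":0,"gripper":1},
    {"dx":-0.14,"dy":0,"dz":0.003,"wx":0,"wy":0,"wz":0,"gripper":1},
    {"dx":-0.14,"dy":0,"dz":0.003,"wx":0,"wy":0,"wz":0,"gripper":1},
    {"dx":-0.14,"dy":0,"dz":0.003,"wx":0,"wy":0,"wz":0,"gripper":1},
    {"dx":-0.14,"dy":0,"dz":0.003,"wx":0,"wy":0,"wz":0,"gripper":1},
  ],
)

```text
clock: 27.15
position: [570.9, -62.3, 240.9]
ee_rot: [-0.658, -0.258, 0.659, -0.258]
contact_force: [-0.4, 0.3, 0.4]
gripper_width: 0.2
```

>>> arm_command(
  rows=[
    {"dx":0,"dy":0,"dz":0,"wx":0,"wy":0,"wz":0,"gripper":1},
    {"dx":0,"dy":0,"dz":0,"wx":0,"wy":0,"wz":0,"gripper":1},
    {"dx":0,"dy":0,"dz":0,"wx":0,"wy":0,"wz":0,"gripper":1},
    {"dx":0,"dy":0,"dz":0,"wx":0,"wy":0,"wz":0,"gripper":1},
    {"dx":0,"dy":0,"dz":0,"wx":0,"wy":0,"wz":0,"gripper":1},
    {"dx":0,"dy":0,"dz":0,"wx":0,"wy":0,"wz":0,"gripper":1},
    {"dx":0,"dy":0,"dz":0,"wx":0,"wy":0,"wz":0,"gripper":1},
    {"dx":0,"dy":0,"dz":0,"wx":0,"wy":0,"wz":0,"gripper":1},
  ],
)

```text
clock: 27.95
position: [570.9, -62.3, 241.0]
ee_rot: [-0.658, -0.258, 0.659, -0.258]
contact_force: [0.9, 0.4, -0.5]
gripper_width: -0.1
```

Run:
```python
from h import *
from bench import get_image
s,p,r=pose();print(p,s["contact_force"])
a=cv2.cvtColor(get_image("side")["img"],cv2.COLOR_RGB2BGR)[160:270,210:360]
b=cv2.cvtColor(get_image("scene")["img"],cv2.COLOR_RGB2BGR)[160:270,190:340]
cv2.imwrite("pics/f9.png",cv2.resize(np.vstack([a,b]),None,fx=2.7,fy=2.7,interpolation=cv2.INTER_CUBIC))
# overlay expected points
for n in ("side","scene"):
    print(n,proj(n,[[463,-69,154],[508.1,42.1,97]]).round(1).tolist())
```

```text
[570.88235199 -62.33382331 240.95094616] [ 0.86533097  0.36228652 -0.51548566]
side [[254.8, 207.3], [260.8, 201.9]]
scene [[209.1, 197.2], [249.1, 194.9]]
```

View pics/f9.png

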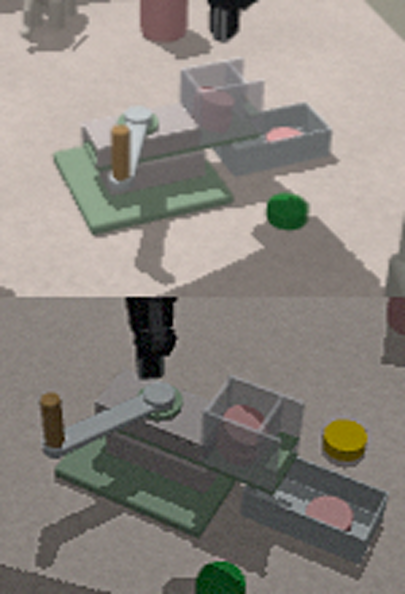

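The lever is home with its post at (119,130). One pink puck lies in the tin at (283,135) and (328,513), and the rest of the stack is still in the tube. The dispenser and bystanders look unmoved.

Run:
```python
from bench import arm,get_image
import cv2,numpy as np
for n in("scene","side"):
    a=cv2.cvtColor(get_image(n)["img"],cv2.COLOR_RGB2BGR); o=cv2.imread(f"pics/{n}0.png")
    x,y,w,h=(203,205,60,45) if n=="scene" else (228,200,55,50)
    t=o[y:y+h,x:x+w]; r=cv2.matchTemplate(a[y-10:y+h+10,x-10:x+w+10],t,cv2.TM_CCOEFF_NORMED); print(n,cv2.minMaxLoc(r))
print(arm.read_state()["clock"]); print(arm.job_done())
```

```text
scene (0.10942497104406357, 0.9896299839019775, (1, 1), (10, 10))
side (0.1753017008304596, 0.9981652498245239, (20, 20), (10, 10))
28.15
the job is handed in; nothing more can be done
None
```

The job is done and handed in at 28 s: one pink puck is in the tin and the lever is back home.

- **Tin:** I gripped it across its width and slid it under the deck, so it should reach about 98 mm ahead of the mouth. I let go of it there.
- **Lever:** I pushed the post along its arc with the closed fingers, at about 3–5 N. The stop came at about 1.12 rad, where the push rose to 7.7 N and the post stopped moving. That is just under the 8 N creep limit. I then eased off and lifted straight up.
- **Last checks:** The lever sprang home, and the rest of the puck stack is still in the tube. The two fixed views showed no shift of the dispenser (0 px against the first pictures). The lever's neighbours in those views looked unmoved, but I did not measure them. No check failed; the force readings were noisy by roughly ±0.5–1 N.

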